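# Lay a control module on the test stand

## Robot

A 6-joint arm with a two-finger parallel gripper is mounted at the origin on the work surface. World frame = base frame: x ahead of the robot, y to its left, z up, the work surface at z = 0. Lengths are in m, angles in rad, forces in N, time in s.
With the tool pointing down it reaches from about 0.35 to 0.775 m from the base axis. Payload 7.3 kg.
Tool frame: the origin (TCP) lies between the finger pads; the fingertips stand 8 mm ahead of it and the grasp point (between the pads) lies 11 mm behind it (robot.nose_length is the distance from the TCP to the fingertips, in m); z points along the fingers, y is the line along which they close (so a half turn about z gives the same grasp; the last joint's range is limited). The gripper opens to 92 mm and grips with 3 to 60 N. Pads are 19 mm wide; open, the fingers measure 130 mm over their backs; the gripper's body (75 mm by 190 mm) begins 47 mm behind the grasp point.
Start: joints at [1.017, 0.342, 1.524, -0, 1.275, -0.146], TCP at [0.208, 0.482, 0.2] pointing down, gripper open.
Joint ranges: [-2.53, 2.53], [-0.77, 2.02], [0.04, 2.7], [-1, 4.14], [0.28, 2.66], [-3.11, 3.11]. Speed limits (rad/s): [2.57, 2.57, 3.14, 3.14, 3.14, 3.14].

## Interface

Orientations are given as [roll, pitch, yaw] about the fixed x, y, z axes, in that order (R = Rz(yaw) Ry(pitch) Rx(roll)).
In Python, from cell import robot gives the robot as it stands. The module is installed in compiled form; this text tells all that it offers.
- The arm moves only by the shell command python3 -m jog 'ROWS' [FORCE]. ROWS is JSON, a list that holds one entry, the list of rows, each a list of 5 numbers: the gripper's target within -1 to 1 (fully open at 1, half-way at 0, shut at -1), then the shift along the tool's x, y, z in m, then the turn about the tool's z in rad. A call has 1 to 5 rows; each row is the pose to reach, as a shift and turn from the pose commanded when the call began, along the tool's axes at that moment; what a row does not reach only later rows make up. A row lasts 1/12 s, in which the tool goes at most 41.7 mm and 7.16 degrees, less where a joint would pass 70% of its speed; a pose out of reach is approached as far as the arm can. A call with a gripper value outside its range is refused whole. The fingers move at their own pace and stop on an object; FORCE is the grip in N (left out, the last holds). Time passes only in rows, so rows that repeat a pose let the fingers close. It gives the time, the measured TCP pose, the force, the opening and the grip force at its end, in the units of the state.
- robot.observe(): the state, without advancing time (a new reading comes with each control period).
- robot.read_camera(name): name is "side" or "top"; returns the picture (400x640x3 uint8, red, green, blue); there is no depth.
- robot.camera_model(name): a dict with "camera_matrix" (3x3 intrinsics, pixels), "position" and "attitude" of the camera in the world. Camera axes: x right, y down, z forward; pixel columns grow to the right and rows downward; lengths in m; the calibration is good to about 2 mm. A picture is of the moment at which its call begins. camera_model takes no time and is no camera call.
- robot.hand_in(): hands the job in; it is judged then, once.
The state is a dict: "time": time; "qpos": joint angles; "qvel": joint speeds; "joint_efforts": joint torques, N m; "tool_pos": TCP position; "tool_rot": TCP orientation; "contact_force": force on the tool from outside, world axes, zero at the start; "torque": the same for the moment, N m; "opening": finger opening in m; "grip_force": force on a finger pad.
Only numpy, scipy, OpenCV 4.12 (cv2) and the standard library are available. Lean on these libraries where they do the work, as an engineer would, in place of code of your own. Each camera call takes 0.05 s, during which the arm holds its last target. There are 200 camera calls.

## Task

The white control module stands on its long edge in the slotted rack: lift it out, lean it back on the steep pair of rails, circuit side outward and its lower edge down at the lips, and let go. Then take it again across its width and lay it circuit side up on the low-sloped pair of rails, flat on both, centred and square between them, clear of the lips or just touching them. Do not drop it, and leave the other things on the bench where they are.

Things in the scene. Friction and masses are not known exactly. Their poses are not given: they have to be found in the camera images.
- module_center (a point): Centre of the loose control module: white block 150 mm long (its y), 58 wide (its z, up at the start), 30 thick (its x), about 0.22 kg evenly spread. Its -x side is the circuit side (green board, components); +x is the plain vented back. At the start it stands on a long edge in a rack slot (either one), centre 35 mm and top edge 64 mm above the bench.
- rack: Fixed grey rack, 190 (x) x 150 (y) mm; origin at the centre of its underside on the bench. Floor 6 mm thick; two slots along its y at x = -47.5 and +47.5 mm, each between two ribs that rise to 18 mm above the bench. The module stands in one slot, a shorter black brick in the other.
- leaner: Steep support, fixed: dark base plate 150 x 130 x 10 mm, four aluminium posts, two parallel aluminium rails sloping 45 degrees, each 12 mm wide and 82 mm long, 100 mm apart between centres, open space between them. A lip 5 mm thick at each rail's low end stands 14 mm above the rail top. Origin on the bench under the seat; y level, across the rails.
- leaner_bed: Seat frame of the steep support: origin 95 mm above the bench on the rail-top plane, midway between the rails; z perpendicular to the rail tops, up and outward; x up the slope; y across. Rail centres y = -50 and +50 mm; lip inner faces x = -30 mm, rails end x = +46 mm. Seated, the module's back is on the rails, a long edge on the lips, its centre at x = -1, z = 15 mm.
- stand: Test stand, fixed: made just like the steep support, same base, rails, lips and spacing, but its rails slope only 15 degrees. Origin on the bench under the seat; y level, across the rails.
- stand_bed: Seat frame of the test stand: origin 85 mm above the bench on the rail-top plane, midway between the rails; axes, rail and lip places as in the steep seat. A module laid with its length along y and back on the rails has its centre at z = 15 mm, and x from -1 mm (touching the lips) to +17 mm; it does not slide on this slope.
- brick: Bystander: black power brick 30 x 100 x 44 mm high, standing in the other slot of the rack; origin at the centre of its underside.
- can: Bystander: upright steel spray can, 64 mm diameter, 165 mm high; origin at the centre of its underside.
- meter: Bystander: black hand-held multimeter lying on its back, 155 x 76 x 36 mm; origin at the centre of its underside.
- driver: Bystander: screwdriver lying on the bench, grey handle; origin at its underside.
There are look-alikes about, which are no part of the job. Of the things like the part that bears module_center, leave any that is orange, pink or purple; of the rest the larger one is meant.

How it is judged:
By the outcome, as a careful person would: the job done as asked, in the order asked, and still so for the second after the job is handed in, with the robot touching nothing.
It also fails if it takes over 58 s, if anything falls off the work surface, if the arm or the gripper's body presses on something with over 40 N, if the wrist force passes 120 N, or if a joint passes its speed limit or range.

## Working session

There is one attempt and no reset: what is moved stays moved. The work goes in short steps, Python scripts to look and compute and a shell command to move; the robot and the scene stay as the last step left them, time stands still between calls to the robot, and variables do not carry over. Pictures are saved under pics/ and viewed, at most 10 in all, crops included, and the job is handed in when it is done.

```bash
mkdir -p pics; cat > h.py <<'E'
import numpy as np, cv2
from cell import robot
from scipy.spatial.transform import Rotation as R
E
python3 - <<'E'
from h import *
print(robot.observe())
for n in("side","top"):
    im=robot.read_camera(n); cv2.imwrite(f"pics/{n}0.png",im[:,:,::-1]); print(n,robot.camera_model(n))
E
```

```text
{'time': 0.0, 'qpos': array([ 1.01703849e+00,  3.42726578e-01,  1.52501508e+00, -2.08575190e-05,
        1.27538535e+00, -1.46008376e-01]), 'qvel': array([-0.00069967, -0.00110557,  0.00166691,  0.00125449, -0.00026833,
       -0.00103004]), 'joint_efforts': array([-6.71018061e-04, -4.31241095e+01, -2.44222122e+01,  7.16894190e-02,
        5.60329249e-02, -1.20564837e-04]), 'tool_pos': array([0.20793943, 0.48158028, 0.19894367]), 'tool_rot': array([-3.14007172e+00, -2.03501283e-04,  2.73384913e+00]), 'contact_force': array([-0.31903914,  0.62944256, -0.02587752]), 'torque': array([ 0.01480709,  0.01832461, -0.0182081 ]), 'grip_force': 0.0, 'opening': 0.09173117065181412}
side {'camera_matrix': array([[378.88421322,   0.        , 315.85953984],
       [  0.        , 378.88421322, 206.63940293],
       [  0.        ,   0.        ,   1.        ]]), 'position': array([0.48041282, 1.07663204, 0.61937591]), 'attitude': array([-2.10739982,  0.01960391, -3.10375131])}
top {'camera_matrix': array([[363.87665445,   0.        , 309.67797952],
       [  0.        , 363.87665445, 202.766481  ],
       [  0.        ,   0.        ,   1.        ]]), 'position': array([0.30599215, 0.19908109, 1.22380901]), 'attitude': array([-2.91967801,  0.00575189, -1.71193974])}
```

View pics/side0.png

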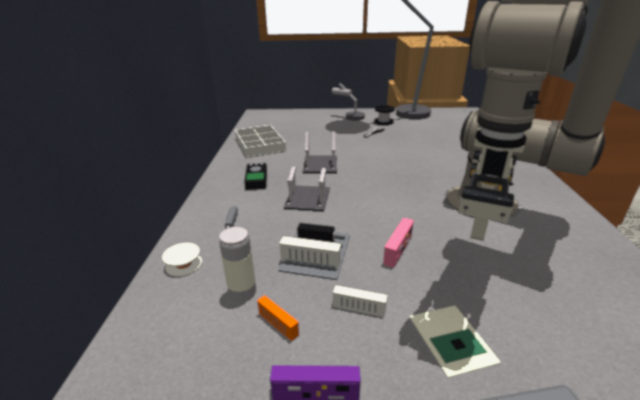

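View pics/top0.png

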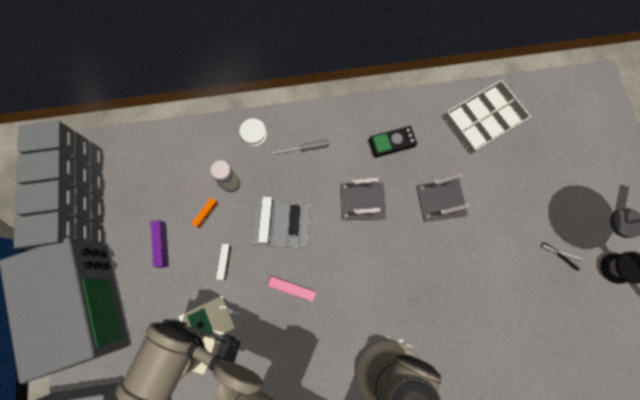

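The white candidates are the module in the rack (side 310,252; top 265,220) and a smaller loose white one (side 360,300; top 223,262). Orange, pink and purple are excluded. The rack one is larger and stands in a slot, so it fits. I'll confirm it in enlarged crops.

```bash
python3 - <<'E'
from h import *
t=cv2.imread("pics/top0.png"); s=cv2.imread("pics/side0.png")
cv2.imwrite("pics/topc.png",cv2.resize(t[160:260,230:490],(780,300),interpolation=cv2.INTER_CUBIC))
a=cv2.resize(t[165:260,240:480],(800,317),interpolation=cv2.INTER_CUBIC)
b=cv2.resize(s[125:285,265:425][:, :],(560,560),interpolation=cv2.INTER_CUBIC)
cv2.imwrite("pics/sidec.png",b)
E
```

```text
(no output)
```

View pics/topc.png

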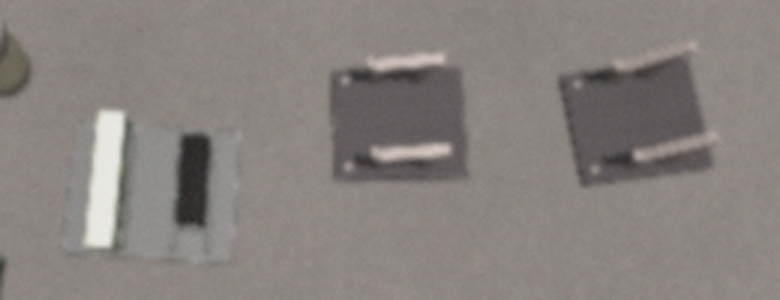

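View pics/sidec.png

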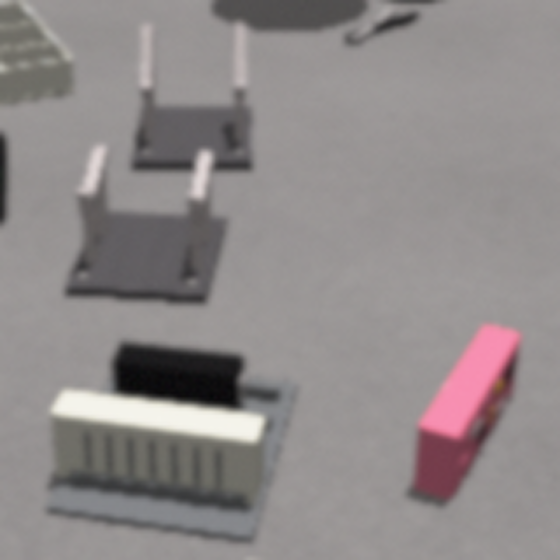

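The crops confirm it. The white module stands in the rack slot nearest the side camera, with its vented back towards +y and the brick behind it. Two supports follow; I'll decide which is steep by fitting both hypotheses to the rail ends.

```bash
cat >> h.py <<'E'
CAM={n:robot.camera_model(n) for n in("side","top")}
def proj(n,P):
    c=CAM[n]; p=(np.atleast_2d(P)-c["position"])@R.from_euler("xyz",c["attitude"]).as_matrix()
    q=p@c["camera_matrix"].T; return q[:,:2]/q[:,2:]
def ray(n,uv,z):
    c=CAM[n]; d=R.from_euler("xyz",c["attitude"]).as_matrix()@np.linalg.inv(c["camera_matrix"])@[*uv,1]
    return c["position"]+d*(z-c["position"][2])/d[2]
E
python3 - <<'E'
from h import *
from scipy.optimize import least_squares
T=lambda a:np.array(a)/3+[230,160]
S=lambda a:np.array(a)/3.5+[265,125]
top={"near":T([[370,64],[445,60],[373,154],[450,150]]),"far":T([[615,68],[695,46],[636,157],[716,137]])}
side={"near":S([[90,190],[98,148],[200,188],[207,153]]),"far":S([[146,88],[146,25],[239,86],[240,24]])}
for k in top:
  for nm,h,a in(("steep",.095,45),("low",.085,15)):
    for f in(1,-1):
      # y axis sign: bed x = heading yaw; points ordered [+x rail low/left, high..]
      def pts(p):
        M=R.from_euler("zy",[p[2],-np.radians(a)]).as_matrix()
        L=[]
        for y in(.05,-.05):
          e=[[-.034,f*y,.008],[.046,f*y,0]]
          L+= e if f==1 else e[::-1]
        return np.array(L)@M.T+[p[0],p[1],h]
      r=least_squares(lambda p:np.r_[(proj("top",pts(p))-top[k]).ravel(),(proj("side",pts(p))-side[k]).ravel()],[.35,-.1,-1.5708*f])
      print(k,nm,f,r.x.round(4),"rms",np.sqrt(r.fun@r.fun/16).round(2))
print("base near c",ray("top",T([[332,70],[462,66],[467,180],[335,181]]).mean(0),.01),"far",ray("top",T([[560,75],[687,55],[712,165],[584,185]]).mean(0),.01))
for z,q in((.064,[[98,110],[126,112],[112,247],[84,246]]),): print("mod",[ray("top",c,z).round(4) for c in T(q)],ray("top",T(q).mean(0),z))
q=S([[68,393],[265,418],[262,440],[55,412]]);print([ray("side",c,.064).round(4) for c in q],ray("side",q.mean(0),.064))
print("rack",[ray("top",c,.006).round(3) for c in T([[80,122],[238,130],[230,260],[66,248]])])
# refine white module mask
t=cv2.imread("pics/top0.png");m=((t.min(2)>165)&(t.max(2).astype(int)-t.min(2)<45)).astype(np.uint8);m[:,:250]=0;m[:,280:]=0;m[:190]=0;m[250:]=0
(c,wh,an)=cv2.minAreaRect(cv2.findNonZero(m));print(c,wh,an,ray("top",c,.064))
b=cv2.boxPoints((c,wh,an));print([ray("top",x,.064).round(3) for x in b])
E
```

```text
near steep 1 [ 0.559  -0.0051 -1.4803] rms 5.5
near steep -1 [ 0.5599 -0.0175  1.6999] rms 5.29
near low 1 [ 0.5594 -0.0098 -1.5952] rms 2.16
near low -1 [ 0.5591 -0.0218  1.5477] rms 2.11
far steep 1 [ 0.5249 -0.2759 -1.251 ] rms 5.2
far steep -1 [ 0.528  -0.2887  1.9218] rms 4.65
far low 1 [ 0.5254 -0.282  -1.4359] rms 3.61
far low -1 [ 0.527  -0.294   1.7124] rms 2.74
base near c [ 0.55692731 -0.01369593  0.01      ] far [ 0.52355559 -0.28134917  0.01      ]
mod [array([0.6082, 0.3187, 0.064 ]), array([0.6017, 0.2887, 0.064 ]), array([0.457 , 0.3209, 0.064 ]), array([0.4623, 0.3503, 0.064 ])] [0.53131157 0.31984313 0.064     ]
[array([0.6005, 0.2959, 0.064 ]), array([0.4588, 0.3246, 0.064 ]), array([0.4613, 0.3498, 0.064 ]), array([0.6072, 0.3191, 0.064 ])] [0.53077481 0.32274055 0.064     ]
rack [array([0.612, 0.347, 0.006]), array([0.577, 0.169, 0.006]), array([0.432, 0.198, 0.006]), array([0.471, 0.378, 0.006])]
(264.3474426269531, 219.24330139160156) (9.150797843933105, 45.36869430541992) 5.5275397300720215 [0.5327209 0.3218084 0.064    ]
[array([0.464, 0.351, 0.064]), array([0.61 , 0.321, 0.064]), array([0.603, 0.292, 0.064]), array([0.458, 0.323, 0.064])]
```

```bash
python3 - <<'E'
from h import *
T=lambda a:np.array(a)/3+[230,160]
t=cv2.imread("pics/top0.png"); s=cv2.imread("pics/side0.png")
out=[]
B={"near":[[332,70],[462,66],[467,180],[335,181]],"far":[[560,75],[687,55],[712,165],[584,185]]}
K=6
wins={"near":((335,168),(295,160)),"far":((412,162),(290,125))}
for k,(h,a) in dict(near=(.085,15),far=(.095,45)).items():
  P=np.array([ray("top",c,.01) for c in T(B[k])]); c=P.mean(0)
  d=(P[1]+P[2]-P[0]-P[3]); yaw=np.arctan2(d[1],d[0]); e=P[0]+P[1]-P[2]-P[3]
  print(k,c,yaw,np.hypot(*d[:2])/2,np.hypot(*e[:2])/2,np.arctan2(e[1],e[0])-np.pi/2)
  row=[]
  for n,im,o in(("top",t,wins[k][0]),("side",s,wins[k][1])):
    w=im[o[1]:o[1]+50,o[0]:o[0]+66]; w=cv2.resize(w,None,fx=K,fy=K,interpolation=cv2.INTER_CUBIC)[:300,:395]
    M=R.from_euler("zy",[yaw,-np.radians(a)]).as_matrix()
    f=lambda Q:((proj(n,Q)-o+.5)*K).astype(np.int32)
    for y in(.05,-.05):
      q=np.array([[-.03,y-.006,0],[.046,y-.006,0],[.046,y+.006,0],[-.03,y+.006,0]])@M.T+[c[0],c[1],h]
      l=np.array([[-.03,y-.006,0],[-.03,y-.006,.014],[-.03,y+.006,.014],[-.03,y+.006,0]])@M.T+[c[0],c[1],h]
      cv2.polylines(w,[f(q)],True,(0,0,255),1);cv2.polylines(w,[f(l)],True,(255,255,0),1)
    row.append(w)
  out.append(np.hstack(row))
cv2.imwrite("pics/ov.png",np.vstack(out))
E
```

```text
near [ 0.55768657 -0.01379495  0.01      ] -1.6934022598581666 0.14932304434609875 0.13158725893342427 -1.7097172410769388
far [ 0.52430016 -0.28148118  0.01      ] -1.5551651608042536 0.1486691721886771 0.1299428980423146 -1.5762292378081273
```

View pics/ov.png

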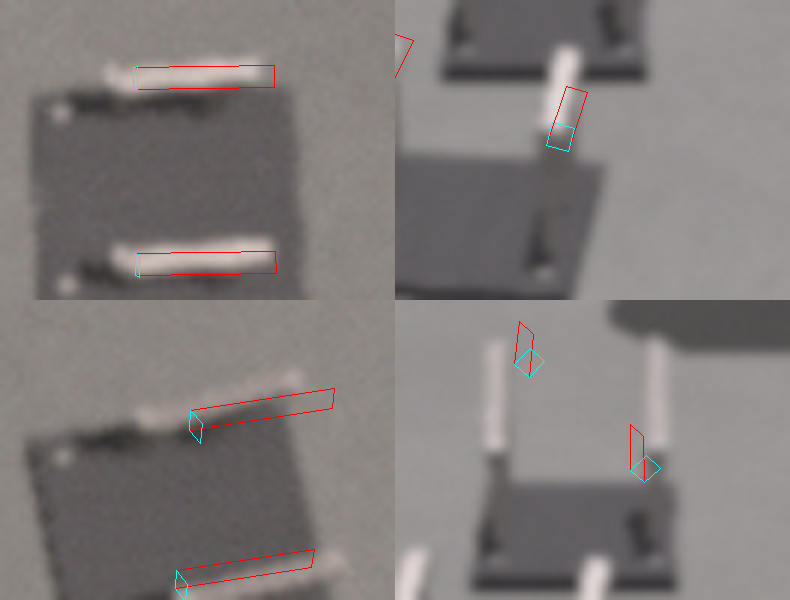

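The base fits, but the wireframe is skewed. I used extrinsic Euler order ("zy") where "ZY" was needed. Refitting.

```bash
python3 - <<'E'
from h import *
from scipy.optimize import least_squares
K=6
# pixels from pics/ov.png (rows: near, far ; cols: top, side)
T=lambda a,o:np.array(a)/K+o-.5
top={"near":T([[108,77],[266,70],[117,258],[272,250]],(335,168)),"far":T([[615,68],[695,46],[636,157],[716,137]],0)}
top["far"]=np.array([[615,68],[695,46],[636,157],[716,137]])/3+[230,160]
S=lambda a:np.array(a)/3.5+[265,125]
side={"near":S([[90,190],[98,148],[200,188],[207,153]]),"far":S([[146,88],[146,25],[239,86],[240,24]])}
for k in top:
  for nm,h,a in(("steep",.095,45),("low",.085,15)):
    for f in(1,-1):
      def pts(p):
        M=R.from_euler("ZY",[p[2],-np.radians(a)]).as_matrix(); L=[]
        for y in(.05,-.05):
          e=[[-.034,f*y,.010],[.046,f*y,0]]
          L+= e if f==1 else e[::-1]
        return np.array(L)@M.T+[p[0],p[1],h]
      r=least_squares(lambda p:np.r_[(proj("top",pts(p))-top[k]).ravel(),(proj("side",pts(p))-side[k]).ravel()],[.55,-.1,-1.5708*f])
      print(k,nm,f,r.x.round(4),"rms",np.sqrt(r.fun@r.fun/16).round(2), r.fun.round(1) if r.fun@r.fun<40 else "")
E
```

```text
near steep 1 [ 0.5582 -0.0081 -1.7179] rms 3.38 
near steep -1 [ 0.5578 -0.0093  1.5106] rms 4.91 
near low 1 [ 0.5601 -0.01   -1.67  ] rms 1.09 [ 0.4  0.5 -0.8 -0.3  1.   0.5  0.8  0.1 -1.2  1.1  1.1 -0.8 -0.9  3.1
  0.1 -1. ]
near low -1 [ 0.5593 -0.0189  1.492 ] rms 1.19 [ 0.4 -0.1 -1.8  0.5  1.7  0.1  0.5  0.6 -1.2 -1.9  0.9  2.3 -0.6 -0.3
 -0.1  1.9]
far steep 1 [ 0.5237 -0.2782 -1.5676] rms 0.6 [ 0.5 -0.7 -1.1 -0.6  0.3 -0.6 -0.4 -0.1  0.5 -0.2  1.  -0.7  0.7  0.2
  0.4 -0.6]
far steep -1 [ 0.5235 -0.28    1.619 ] rms 7.15 
far low 1 [ 0.5251 -0.2818 -1.5396] rms 2.2 
far low -1 [ 0.5254 -0.291   1.6122] rms 3.62
```

Poses so far:
- **Far support:** the steep one, at about (0.524, -0.280), rising towards -y with its lips at +y.
- **Near support:** the stand, at about (0.558, -0.012), yaw about -1.69.
- **Module:** (0.532, 0.3215), long-axis yaw about -0.205, circuit side facing -y.

The tool can only stay vertical. So I'll stand the module on the lip and tip it back between partly open fingers. First the shift to above the module, and the can's position.

```bash
cat >> h.py <<'E'
def go(x,y,z,yaw):
    s=robot.observe(); Q=R.from_euler("xyz",[np.pi,0,s["tool_rot"][2]]).as_matrix()
    d=(np.array([x,y,z])-s["tool_pos"])@Q; dy=(yaw-s["tool_rot"][2]+np.pi)%(2*np.pi)-np.pi
    print("t",round(s["time"],2),"shift mm",(d*1e3).round(1),"turn",round(-dy,3),"q",s["qpos"].round(2),"F",s["contact_force"].round(1),"op",round(s["opening"],4))
E
python3 - <<'E'
from h import *
print("can top",ray("top",(221,170),.165),"side",ray("side",(235,237),.165))
go(.532,.3215,.2,2.937)
E
```

```text
can top [0.68317409 0.42476895 0.165     ] side [0.68207442 0.43791346 0.165     ]
t 0.1 shift mm [-360.9  -18.5   -1. ] turn -0.203 q [ 1.02  0.34  1.52 -0.    1.28 -0.15] F [ 0.5 -0.5 -0.9] op 0.092
```

```bash
python3 -m jog '[[[1,-0.04,-0.002,0,-0.05],[1,-0.08,-0.004,0,-0.1],[1,-0.12,-0.006,0,-0.15],[1,-0.16,-0.008,0,-0.2],[1,-0.2,-0.01,0,-0.203]]]' 30
python3 - <<'E'
from h import *
go(.532,.3215,.11,2.937)
E
```

```text
time: 0.52
tool_pos: [0.3891, 0.3923, 0.1993]
tool_rot: [-3.141, -0.0, 2.94]
contact_force: [0.9, 1.1, 0.1]
opening: 0.0919
grip_force: 0.0
t 0.52 shift mm [-154.2  -40.7   89.3] turn 0.003 q [ 0.65  0.39  1.45  0.    1.3  -0.72] F [0.9 1.1 0.1] op 0.0919
```

```bash
python3 -m jog '[[[1,-0.038,-0.01,0.02,0],[1,-0.076,-0.02,0.035,0],[1,-0.114,-0.03,0.05,0],[1,-0.148,-0.04,0.06,0],[1,-0.150,-0.041,0.08,0]]]' 
python3 -m jog '[[[1,0,0,0,0],[1,0,0,0,0]]]'
python3 - <<'E'
from h import *
go(.532,.3215,.034,2.937)
im=robot.read_camera("side")[:,:,::-1]; im2=robot.read_camera("top")[:,:,::-1]
a=cv2.resize(im[170:300,250:380],(400,400),interpolation=cv2.INTER_CUBIC);b=cv2.resize(im2[170:270,220:320],(400,400),interpolation=cv2.INTER_CUBIC)
cv2.imwrite("pics/a1.png",np.hstack([a,b]))
E
```

```text
time: 0.93
tool_pos: [0.5327, 0.3192, 0.1195]
tool_rot: [3.141, 0.005, 2.932]
contact_force: [-0.3, -0.7, 0.2]
opening: 0.0917
grip_force: 0.0
time: 1.1
tool_pos: [0.5252, 0.3223, 0.1183]
tool_rot: [-3.14, -0.004, 2.936]
contact_force: [-0.3, 0.6, 0.9]
opening: 0.0917
grip_force: 0.0
t 1.1 shift mm [-6.8  0.6 84.3] turn -0.001 q [ 0.43  0.58  1.37  0.    1.2  -0.94] F [-0.3  0.6  0.9] op 0.0917
```

View pics/a1.png

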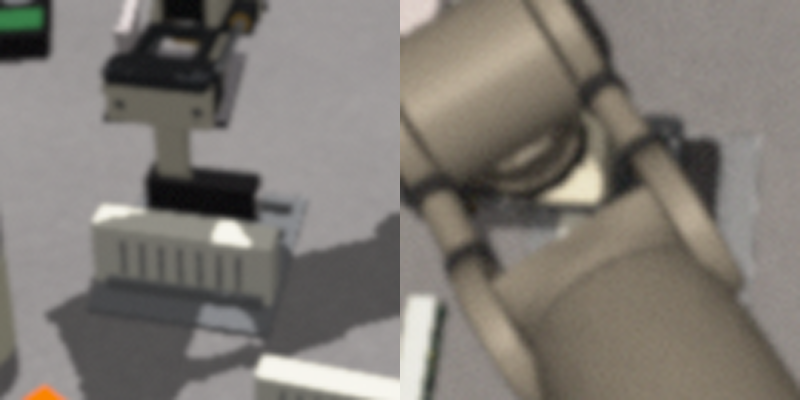

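The view shows the gripper centred over the module, with its front finger on the +y side (about 173,150 in the crop). Descending and closing.

```bash
python3 -m jog '[[[1,-0.007,0.001,0.03,0],[1,-0.007,0.001,0.06,0],[1,-0.007,0.001,0.084,0],[1,-0.007,0.001,0.084,0],[1,-0.007,0.001,0.084,0]]]'
python3 -m jog '[[[-0.6,0,0,0,0],[-0.6,0,0,0,0],[-0.6,0,0,0,0],[-0.6,0,0,0,0],[-0.6,0,0,0,0]]]' 35
python3 - <<'E'
from h import *
go(.532,.3215,.034,2.937); print(robot.observe()["tool_pos"],robot.observe()["grip_force"])
E
```

```text
time: 1.62
tool_pos: [0.5325, 0.3233, 0.0363]
tool_rot: [-3.141, -0.001, 2.938]
contact_force: [0.6, 0.0, 1.0]
opening: 0.0918
grip_force: 0.0
time: 2.03
tool_pos: [0.5338, 0.3226, 0.0366]
tool_rot: [3.141, 0.001, 2.937]
contact_force: [-0.9, -1.0, -0.8]
opening: 0.0634
grip_force: 0.0
t 2.03 shift mm [ 1.5 -1.4  2.6] turn -0.0 q [ 0.42  0.68  1.44  0.    1.03 -0.95] F [-0.9 -1.  -0.8] op 0.0634
[0.53379361 0.3225987  0.03659235] 0.0
```

```bash
for i in 1 2; do python3 -m jog '[[[-0.6,0,0,0,0],[-0.6,0,0,0,0],[-0.6,0,0,0,0],[-0.6,0,0,0,0]]]' 35; done
```

```text
time: 2.37
tool_pos: [0.5334, 0.3224, 0.0356]
tool_rot: [-3.142, -0.0, 2.937]
contact_force: [0.1, -0.8, 0.1]
opening: 0.0365
grip_force: 0.0
time: 2.7
tool_pos: [0.5334, 0.3222, 0.0356]
tool_rot: [-3.141, -0.0, 2.937]
contact_force: [-0.3, -0.7, 1.6]
opening: 0.028
grip_force: 35.0
```

```bash
python3 -m jog '[[[-0.6,0,0,-0.01,0],[-0.6,0,0,-0.03,0],[-0.6,0,0,-0.06,0],[-0.6,0,0,-0.1,0],[-0.6,0,0,-0.14,0]]]'
python3 -m jog '[[[-0.6,0,0,-0.03,0],[-0.6,0,0,-0.03,0]]]'
python3 - <<'E'
from h import *
go(.524,.1,.2,1.37)
go(.524,-.2,.2,.005)
E
```

```text
time: 3.12
tool_pos: [0.5326, 0.3222, 0.1769]
tool_rot: [-3.141, -0.002, 2.937]
contact_force: [0.2, 0.6, -1.5]
opening: 0.0276
grip_force: 35.0
time: 3.28
tool_pos: [0.5363, 0.324, 0.2142]
tool_rot: [3.133, 0.011, 2.937]
contact_force: [0.0, 0.2, -1.1]
opening: 0.028
grip_force: 35.0
t 3.28 shift mm [ -33.5 -221.8   14.2] turn 1.567 q [ 0.42  0.51  1.21  0.    1.4  -0.95] F [ 0.   0.2 -1.1] op 0.028
t 3.28 shift mm [ -94.4 -515.5   14.2] turn 2.932 q [ 0.42  0.51  1.21  0.    1.4  -0.95] F [ 0.   0.2 -1.1] op 0.028
```

```bash
python3 -m jog '[[[-0.6,-0.007,-0.033,0,0.12],[-0.6,-0.014,-0.067,0,0.24],[-0.6,-0.021,-0.1,0,0.36],[-0.6,-0.028,-0.133,0,0.48],[-0.6,-0.0345,-0.1666,0,0.6]]]'
python3 -m jog '[[[-0.6,-0.0245,-0.0236,0,0.12],[-0.6,-0.049,-0.047,0,0.24],[-0.6,-0.0736,-0.0707,0,0.36],[-0.6,-0.098,-0.0942,0,0.48],[-0.6,-0.1226,-0.1178,0,0.6]]]'
python3 -m jog '[[[-0.6,-0.0335,-0.0056,0,0.12],[-0.6,-0.067,-0.0112,0,0.24],[-0.6,-0.1,-0.0168,0,0.36],[-0.6,-0.134,-0.0224,0,0.48],[-0.6,-0.1677,-0.028,0,0.6]]]'
python3 -m jog '[[[-0.6,0,0,0,0.12],[-0.6,0,0,0,0.24],[-0.6,0,0,0,0.36],[-0.6,0,0,0,0.48],[-0.6,0,0,0,0.6]]]'
python3 -m jog '[[[-0.6,0,0,0,0.12],[-0.6,0,0,0,0.24],[-0.6,0,0,0,0.36],[-0.6,0,0,0,0.48],[-0.6,0,0,0,0.53]]]'
python3 - <<'E'
from h import *
go(.524,-.256,.2,.005)
E
```

```text
time: 3.7
tool_pos: [0.5326, 0.151, 0.2052]
tool_rot: [-3.141, -0.001, 2.331]
contact_force: [1.0, -0.7, -2.0]
opening: 0.028
grip_force: 35.0
time: 4.12
tool_pos: [0.5327, -0.0192, 0.2054]
tool_rot: [-3.141, -0.001, 1.731]
contact_force: [0.7, -0.2, -1.0]
opening: 0.0281
grip_force: 35.0
time: 4.53
tool_pos: [0.5329, -0.1892, 0.2053]
tool_rot: [-3.141, -0.0, 1.131]
contact_force: [0.7, -0.2, -1.5]
opening: 0.0283
grip_force: 35.0
time: 4.95
tool_pos: [0.5331, -0.1876, 0.2051]
tool_rot: [-3.14, 0.0, 0.531]
contact_force: [0.2, 0.5, -2.1]
opening: 0.0283
grip_force: 35.0
time: 5.37
tool_pos: [0.5332, -0.1875, 0.2052]
tool_rot: [-3.141, 0.001, 0.001]
contact_force: [-1.1, -0.3, -1.6]
opening: 0.0278
grip_force: 35.0
t 5.37 shift mm [-9.3 68.5  5.2] turn -0.004 q [-0.47  0.41  1.4   0.    1.33  1.1 ] F [-1.1 -0.3 -1.6] op 0.0278
```

```bash
python3 -m jog '[[[-0.6,-0.005,0.03,0.02,0],[-0.6,-0.01,0.066,0.04,0],[-0.6,-0.01,0.067,0.06,0],[-0.6,-0.01,0.067,0.072,0],[-0.6,-0.01,0.067,0.072,0]]]'
python3 - <<'E'
from h import *
go(.523,-.254,.114,.003)
im=robot.read_camera("side")[:,:,::-1]
cv2.imwrite("pics/a2.png",cv2.resize(im[110:190,280:360],(600,600),interpolation=cv2.INTER_CUBIC))
E
```

```text
time: 5.78
tool_pos: [0.5218, -0.2542, 0.1301]
tool_rot: [-3.137, 0.006, 0.006]
contact_force: [-1.1, 1.1, -1.7]
opening: 0.0282
grip_force: 35.0
t 5.78 shift mm [ 1.2 -0.1 16.1] turn 0.003 q [-0.59  0.51  1.46  0.    1.18  0.98] F [-1.1  1.1 -1.7] op 0.0282
```

View pics/a2.png

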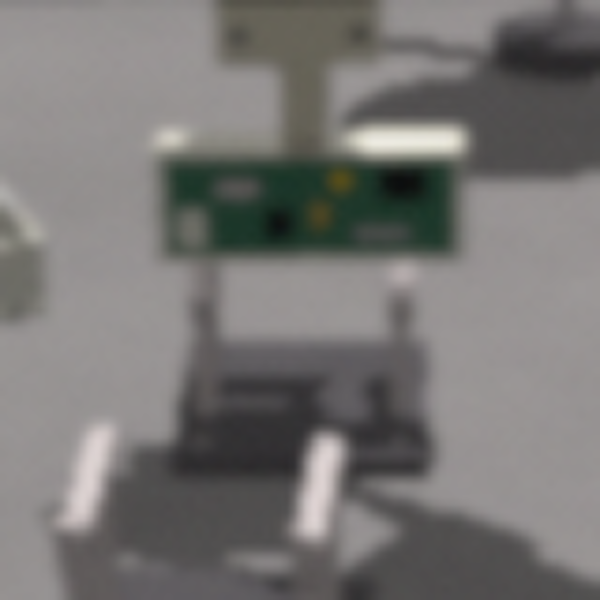

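Circuit side faces out, and the module (mid 311) is centred over the lips (205 and 403, mid 304). Nudging +3 mm in x and lowering until it touches.

```bash
python3 -m jog '[[[-0.6,0.003,0,0.004,0],[-0.6,0.003,0,0.008,0],[-0.6,0.003,0,0.01,0],[-0.6,0.003,0,0.011,0],[-0.6,0.003,0,0.011,0]]]'
for i in 1 2 3; do python3 -m jog '[[[-0.6,0,0,0.001,0],[-0.6,0,0,0.0015,0],[-0.6,0,0,0.0015,0]]]'; done
```

```text
time: 6.25
tool_pos: [0.5271, -0.2546, 0.1227]
tool_rot: [3.142, -0.0, 0.007]
contact_force: [-0.8, -0.3, -2.1]
opening: 0.0284
grip_force: 35.0
time: 6.5
tool_pos: [0.527, -0.2548, 0.1212]
tool_rot: [3.142, -0.0, 0.007]
contact_force: [0.7, -0.4, -2.6]
opening: 0.0285
grip_force: 35.0
time: 6.75
tool_pos: [0.5269, -0.2548, 0.1195]
tool_rot: [-3.141, 0.0, 0.007]
contact_force: [0.4, 0.2, -2.9]
opening: 0.0282
grip_force: 35.0
time: 7.0
tool_pos: [0.5269, -0.2548, 0.1179]
tool_rot: [-3.141, 0.0, 0.007]
contact_force: [-0.5, -0.3, -1.6]
opening: 0.028
grip_force: 35.0
```

```bash
for i in 1 2 3; do python3 -m jog '[[[-0.6,0,0,0.001,0],[-0.6,0,0,0.001,0]]]'|grep -E "pos|force:"; done
```

```text
tool_pos: [0.5269, -0.2548, 0.1169]
contact_force: [-1.2, 0.2, -2.6]
grip_force: 35.0
tool_pos: [0.5269, -0.2548, 0.1159]
contact_force: [0.4, -0.4, -2.1]
grip_force: 35.0
tool_pos: [0.5269, -0.2548, 0.1149]
contact_force: [-0.5, -0.4, -2.1]
grip_force: 35.0
```

```bash
for i in 1 2 3 4; do python3 -m jog '[[[-0.6,0,0,0.001,0],[-0.6,0,0,0.001,0]]]'|grep -E "pos|force:"; done
```

```text
tool_pos: [0.5271, -0.2548, 0.1142]
contact_force: [0.4, 0.9, -0.1]
grip_force: 35.0
tool_pos: [0.5273, -0.2548, 0.1139]
contact_force: [-0.5, 2.0, 4.7]
grip_force: 35.0
tool_pos: [0.5274, -0.2549, 0.1137]
contact_force: [-2.7, 1.4, 9.6]
grip_force: 35.1
tool_pos: [0.5275, -0.2549, 0.1135]
contact_force: [-4.1, 2.9, 15.0]
grip_force: 35.1
```

Contact at TCP z 0.114, as predicted. Relieving the press, then opening to 46 mm so the module stands or leans between the fingers.

```bash
python3 -m jog '[[[-0.6,0,0,-0.0025,0],[-0.6,0,0,-0.0025,0]]]'
python3 -m jog '[[[-0.3,0,0,0,0],[-0.15,0,0,0,0],[0,0,0,0,0],[0,0,0,0,0],[0,0,0,0,0]]]'
python3 - <<'E'
from h import *
im=robot.read_camera("side")[:,:,::-1]
cv2.imwrite("pics/a3.png",cv2.resize(im[110:190,280:360],(600,600),interpolation=cv2.INTER_CUBIC))
E
```

```text
time: 8.33
tool_pos: [0.5273, -0.2549, 0.1142]
tool_rot: [3.141, -0.001, 0.007]
contact_force: [0.2, 0.7, 1.9]
opening: 0.0281
grip_force: 35.0
time: 8.75
tool_pos: [0.5269, -0.2549, 0.1133]
tool_rot: [-3.141, 0.0, 0.007]
contact_force: [-0.2, 0.5, 0.1]
opening: 0.0458
grip_force: 0.0
```

View pics/a3.png

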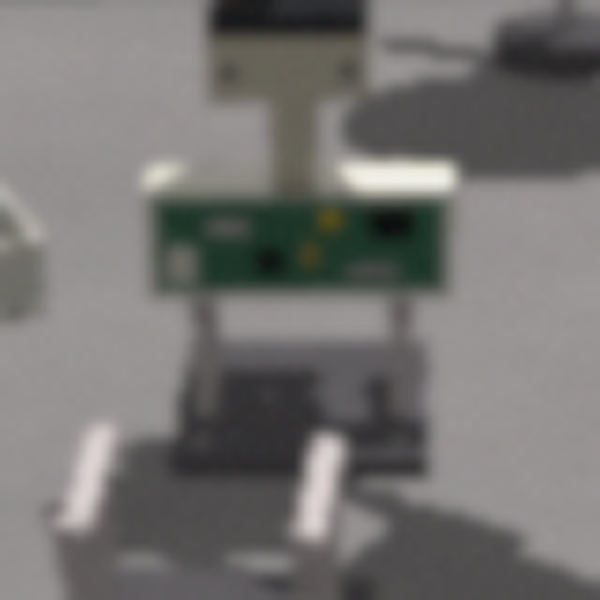

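The module stands on the lips and is free in the fingers. Raising 8 mm, then easing the gripper towards -y to tip it back.

```bash
python3 -m jog '[[[0,0,0,-0.004,0],[0,0,0,-0.008,0]]]' | grep -E "pos|force:"
for i in 1 2 3 4 5; do python3 -m jog '[[[0,0,0.001,0,0],[0,0,0.002,0,0],[0,0,0.003,0,0],[0,0,0.004,0,0]]]'| grep -E "pos|force:"; done
python3 - <<'E'
from h import *
im=robot.read_camera("side")[:,:,::-1]
cv2.imwrite("pics/a4.png",cv2.resize(im[110:190,280:360],(600,600),interpolation=cv2.INTER_CUBIC))
E
```

```text
tool_pos: [0.5268, -0.2548, 0.1217]
contact_force: [0.8, 0.6, 0.1]
grip_force: 0.0
tool_pos: [0.5269, -0.2589, 0.1216]
contact_force: [-0.1, 0.4, 0.1]
grip_force: 0.0
tool_pos: [0.527, -0.2629, 0.1215]
contact_force: [-0.1, -0.2, -0.4]
grip_force: 0.0
tool_pos: [0.5271, -0.2669, 0.1216]
contact_force: [-0.1, -0.1, 0.2]
grip_force: 0.0
tool_pos: [0.5271, -0.271, 0.1216]
contact_force: [-0.4, -0.2, -0.0]
grip_force: 0.0
tool_pos: [0.5271, -0.2749, 0.1216]
contact_force: [-0.4, -0.2, -0.1]
grip_force: 0.0
```

View pics/a4.png

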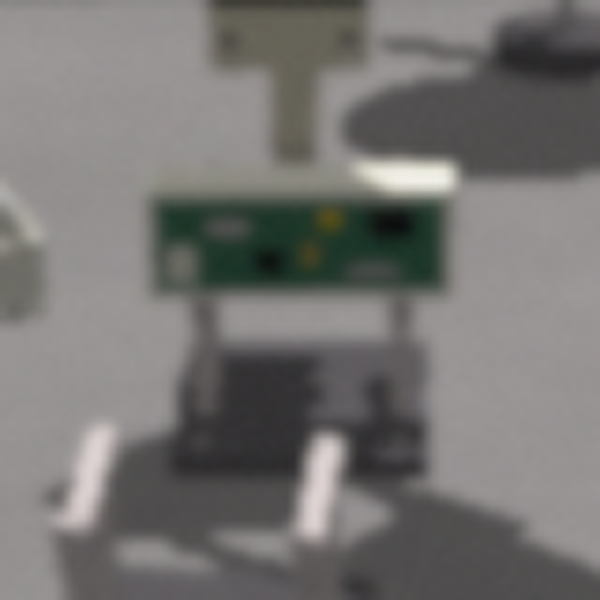

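```bash
python3 - <<'E'
from h import *
f=lambda P:((proj("side",P)-[280,110]+.5)*7.5).round(0)
for z in(.1136,.1325,.1795): print(z,f([[.527,-.2749+.023,z],[.527,-.2749-.023,z]]).tolist())
# module if standing where released: centre y -.2549, z .113
y=-.2549
print(f([[.602,y+.015,.084],[.602,y+.015,.142],[.602,y-.015,.142],[.452,y+.015,.084]]).tolist())
E
```

```text
0.1136 [[300.0, 232.0], [303.0, 199.0]]
0.1325 [[300.0, 195.0], [302.0, 163.0]]
0.1795 [[298.0, 102.0], [301.0, 72.0]]
[[149.0, 298.0], [144.0, 186.0], [149.0, 165.0], [452.0, 296.0]]
```

```bash
python3 - <<'E'
from h import *
f=lambda P:((proj("side",P)-[250,170]+.5)*400/130).round(0)
n=np.array([np.cos(1.366),np.sin(1.366)])
for s in(1,-1):
  for o in (.046,.065):
    for z in(.110,.18): print(s,o,z,f([[*(np.array([.5252,.3223])+s*o*n),z]]))
im=robot.read_camera("side")[:,:,::-1]; 
a=cv2.resize(im[75:175,290:350],(360,600),interpolation=cv2.INTER_CUBIC)
im=robot.read_camera("top")[:,:,::-1]
b=cv2.resize(im[150:250,400:480],(440,550),interpolation=cv2.INTER_CUBIC); b=np.vstack([b,np.zeros((50,440,3),np.uint8)])
cv2.imwrite("pics/a5.png",np.hstack([a,b]))
print(robot.observe()["qpos"])
E
```

```text
1 0.046 0.11 [[181. 214.]]
1 0.046 0.18 [[178. 135.]]
1 0.065 0.11 [[174. 229.]]
1 0.065 0.18 [[171. 149.]]
-1 0.046 0.11 [[210. 150.]]
-1 0.046 0.18 [[209.  74.]]
-1 0.065 0.11 [[216. 138.]]
-1 0.065 0.18 [[214.  63.]]
[-6.09684619e-01  5.35822573e-01  1.43718135e+00  9.31030234e-05
  1.16856091e+00  9.54425819e-01]
```

View pics/a5.png

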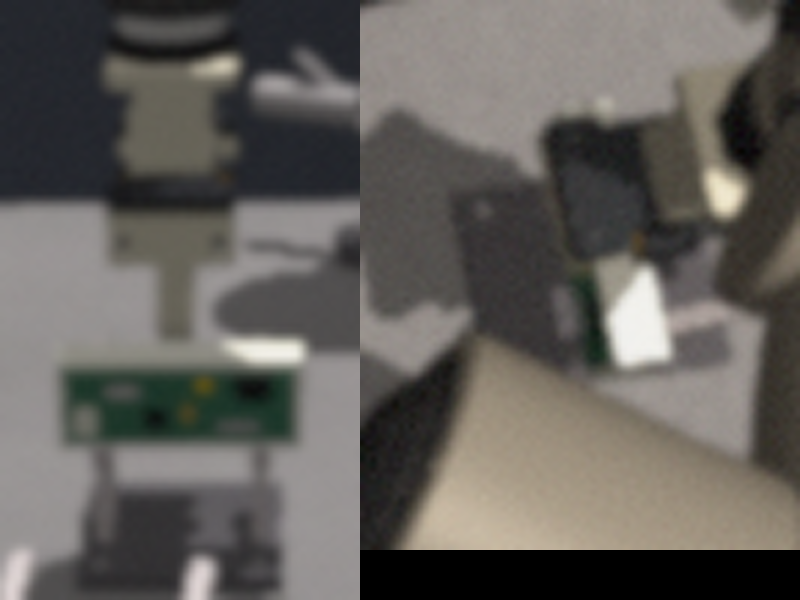

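I've now used my 10 views, so I'll work by numbers from here. The module looks still upright and the finger tips look higher than expected. Checking the tip height against the first picture and the interface constant.

```bash
python3 - <<'E'
from h import *
print("nose",robot.nose_length)
p=np.array([.208,.4816]);n=np.array([np.cos(1.163),np.sin(1.163)])
for s in(1,-1):
  for o in(.046,.065):
    print(s,o,[proj("side",[[*(p+s*o*n),z]]).round(0).tolist()[0] for z in(.191,.21,.257)])
s=cv2.imread("pics/side0.png")
for r in range(196,262,3): print(r,[tuple(s[r,c]) for c in (472,480,488,496)])
E
```

```text
nose 0.008
1 0.046 [[473.0, 254.0], [475.0, 246.0], [480.0, 224.0]]
1 0.065 [[472.0, 260.0], [474.0, 252.0], [479.0, 229.0]]
-1 0.046 [[478.0, 228.0], [480.0, 220.0], [485.0, 199.0]]
-1 0.065 [[479.0, 223.0], [481.0, 215.0], [486.0, 195.0]]
196 [(np.uint8(27), np.uint8(26), np.uint8(24)), (np.uint8(38), np.uint8(35), np.uint8(34)), (np.uint8(51), np.uint8(47), np.uint8(46)), (np.uint8(48), np.uint8(45), np.uint8(44))]
199 [(np.uint8(41), np.uint8(44), np.uint8(45)), (np.uint8(25), np.uint8(24), np.uint8(23)), (np.uint8(27), np.uint8(25), np.uint8(25)), (np.uint8(38), np.uint8(36), np.uint8(35))]
202 [(np.uint8(88), np.uint8(99), np.uint8(102)), (np.uint8(74), np.uint8(82), np.uint8(85)), (np.uint8(40), np.uint8(44), np.uint8(44)), (np.uint8(25), np.uint8(24), np.uint8(24))]
205 [(np.uint8(91), np.uint8(100), np.uint8(104)), (np.uint8(89), np.uint8(100), np.uint8(103)), (np.uint8(88), np.uint8(98), np.uint8(101)), (np.uint8(75), np.uint8(84), np.uint8(87))]
208 [(np.uint8(90), np.uint8(101), np.uint8(103)), (np.uint8(90), np.uint8(100), np.uint8(103)), (np.uint8(89), np.uint8(99), np.
[... 2548 characters left out ...]
t8(78), np.uint8(80)), (np.uint8(78), np.uint8(79), np.uint8(80)), (np.uint8(78), np.uint8(79), np.uint8(81)), (np.uint8(107), np.uint8(107), np.uint8(110))]
253 [(np.uint8(77), np.uint8(77), np.uint8(80)), (np.uint8(78), np.uint8(78), np.uint8(81)), (np.uint8(79), np.uint8(79), np.uint8(81)), (np.uint8(76), np.uint8(77), np.uint8(79))]
256 [(np.uint8(78), np.uint8(78), np.uint8(80)), (np.uint8(78), np.uint8(78), np.uint8(80)), (np.uint8(78), np.uint8(79), np.uint8(81)), (np.uint8(77), np.uint8(78), np.uint8(79))]
259 [(np.uint8(77), np.uint8(78), np.uint8(79)), (np.uint8(78), np.uint8(77), np.uint8(80)), (np.uint8(79), np.uint8(79), np.uint8(81)), (np.uint8(78), np.uint8(79), np.uint8(80))]
```

The visible tips sit about 30 mm higher than stated, and after raising they cleared the module's top. Plan: re-centre, go down 25 mm (safe either way), and push again while watching the forces.

```bash
python3 -m jog '[[[0,0,-0.01,0,0],[0,0,-0.02,0,0],[0,0,-0.02,0,0]]]'| grep -E "pos|force:"
python3 -m jog '[[[0,0,0,0.004,0],[0,0,0,0.008,0],[0,0,0,0.012,0],[0,0,0,0.012,0]]]'| grep -E "pos|force:|op"
python3 -m jog '[[[0,0,0,0.004,0],[0,0,0,0.008,0],[0,0,0,0.012,0],[0,0,0,0.012,0]]]'| grep -E "pos|force:|op"
python3 -m jog '[[[0,0,0.001,0,0],[0,0,0.002,0,0],[0,0,0.003,0,0],[0,0,0.004,0,0]]]'| grep -E "pos|force:"
python3 -m jog '[[[0,0,0.001,0,0],[0,0,0.002,0,0],[0,0,0.003,0,0],[0,0,0.004,0,0]]]'| grep -E "pos|force:"
```

```text
tool_pos: [0.5268, -0.2524, 0.1216]
contact_force: [0.6, 0.4, -0.1]
grip_force: 0.0
tool_pos: [0.5264, -0.2547, 0.1084]
contact_force: [0.6, -0.7, 0.6]
opening: 0.0459
grip_force: 0.0
tool_pos: [0.5264, -0.2546, 0.0965]
contact_force: [0.0, 0.0, 0.1]
opening: 0.046
grip_force: 0.0
tool_pos: [0.5272, -0.2589, 0.0979]
contact_force: [0.1, 1.0, -0.2]
grip_force: 0.4
tool_pos: [0.527, -0.2628, 0.0977]
contact_force: [0.3, 1.4, 1.1]
grip_force: 0.7
```

```bash
cat >> h.py <<'E'
def green():
    "side-view outline of the circuit face near the leaner: rows/cols extents, and white strip above"
    im=robot.read_camera("side").astype(int); w=im[100:175,285:360]
    g=(w[:,:,1]-w[:,:,0]>12)&(w[:,:,1]-w[:,:,2]>5)
    r,c=np.nonzero(g); print("green n",len(r),"rows",r.min()+100,r.max()+100,"cols",c.min()+285,c.max()+285,"mean",(r.mean()+100).round(1),(c.mean()+285).round(1))
    print("col 338:",[int(v) for v in w[20:60,338-285].sum(1)//3])
E
python3 - <<'E'
from h import *
green(); go(.527,-.278,.0975,.003)
E
```

```text
green n 255 rows 136 146 cols 301 338 mean 141.3 320.2
col 338: [109, 89, 81, 80, 80, 80, 80, 79, 80, 88, 131, 193, 227, 222, 172, 107, 76, 69, 68, 70, 69, 69, 68, 68, 69, 69, 76, 90, 116, 138, 149, 149, 150, 150, 150, 149, 147, 146, 145, 145]
t 12.42 shift mm [-0.1 15.   0.1] turn 0.004 q [-0.59  0.55  1.48  0.    1.11  0.97] F [0.2 1.5 0.6] op 0.0456
```

```bash
for i in 1 2 3; do python3 -m jog '[[[0,0,0.001,0,0],[0,0,0.002,0,0],[0,0,0.003,0,0],[0,0,0.004,0,0]]]'| grep -E "pos|force:"; python3 -c "from h import *; green()"; done
```

```text
tool_pos: [0.5271, -0.2669, 0.0976]
contact_force: [-0.7, 1.1, 0.8]
grip_force: 0.7
green n 264 rows 135 145 cols 301 338 mean 140.3 320.4
col 338: [110, 87, 80, 80, 80, 81, 80, 79, 81, 101, 156, 202, 196, 148, 101, 78, 75, 73, 73, 73, 74, 73, 72, 71, 73, 77, 94, 120, 139, 148, 149, 149, 150, 151, 151, 149, 147, 147, 145, 144]
tool_pos: [0.5271, -0.271, 0.0976]
contact_force: [-0.5, 0.2, 1.2]
grip_force: 0.6
green n 294 rows 133 145 cols 301 338 mean 139.1 321.0
col 338: [111, 88, 80, 80, 81, 79, 81, 81, 83, 105, 141, 154, 134, 104, 89, 85, 86, 85, 84, 85, 84, 86, 85, 86, 91, 104, 123, 139, 148, 150, 150, 149, 149, 150, 150, 149, 147, 146, 143, 145]
tool_pos: [0.5271, -0.275, 0.0976]
contact_force: [0.5, 1.0, 0.8]
grip_force: 0.3
green n 315 rows 132 144 cols 302 338 mean 138.1 321.4
col 338: [110, 87, 81, 80, 80, 80, 80, 80, 85, 117, 148, 142, 116, 103, 100, 100, 99, 100, 99, 100, 97, 98, 100, 107, 118, 130, 139, 146, 148, 150, 150, 151, 149, 149, 150, 149, 147, 146, 145, 144]
```

It is tilting back smoothly. Continuing.

```bash
for i in 1 2 3; do python3 -m jog '[[[0,0,0.001,0,0],[0,0,0.002,0,0],[0,0,0.003,0,0],[0,0,0.004,0,0]]]'| grep -E "pos|force:"; python3 -c "from h import *; green()"; done
python3 - <<'E'
from h import *
for nm,o in(("y -.279",-.279),("-.282",-.282)):
  print(nm,proj("side",[[.47,o+.0424,.095],[.47,o+.0014,.1363],[.47,o-.0198,.1148]]).round(1).tolist())
E
```

```text
tool_pos: [0.5271, -0.279, 0.0975]
contact_force: [-0.0, -0.3, 0.0]
grip_force: 0.0
green n 326 rows 133 145 cols 302 338 mean 139.7 321.9
col 338: [110, 87, 81, 79, 79, 80, 78, 79, 78, 79, 82, 104, 137, 153, 145, 135, 131, 131, 129, 130, 129, 129, 128, 129, 134, 147, 151, 129, 105, 111, 134, 146, 149, 150, 150, 148, 148, 146, 146, 144]
tool_pos: [0.5272, -0.2829, 0.0976]
contact_force: [-0.8, 0.5, 0.5]
grip_force: 0.0
green n 325 rows 133 145 cols 302 338 mean 139.6 322.0
col 338: [111, 88, 80, 80, 79, 79, 79, 80, 81, 79, 83, 105, 137, 153, 145, 136, 131, 130, 130, 129, 131, 129, 129, 130, 134, 145, 150, 129, 106, 112, 134, 147, 150, 150, 149, 148, 148, 146, 145, 144]
tool_pos: [0.5272, -0.2869, 0.0976]
contact_force: [-0.3, -0.0, -0.1]
grip_force: 0.0
green n 331 rows 133 145 cols 302 338 mean 139.6 321.9
col 338: [110, 89, 79, 80, 80, 80, 80, 80, 79, 78, 82, 104, 137, 153, 145, 136, 132, 130, 130, 128, 128, 129, 128, 129, 134, 148, 151, 128, 104, 112, 134, 147, 149, 150, 150, 148, 147, 146, 145, 145]
y -.279 [[335.0, 146.6], [335.0, 132.0], [334.9, 135.5]]
-.282 [[335.0, 146.3], [335.0, 131.7], [334.9, 135.3]]
```

The module is seated: its face spans rows 131.5–146.6, against 132.0–146.6 predicted for 45°. It no longer moves and there is no force. Raising clear and opening fully.

```bash
python3 -m jog '[[[0,0,0,-0.01,0],[0,0,0,-0.03,0],[1,0,0,-0.055,0],[1,0,0,-0.07,0],[1,0,0,-0.07,0]]]'| grep -E "pos|force:"
python3 -m jog '[[[1,0,0,0,0],[1,0,0,0,0],[1,0,0,0,0],[1,0,0,0,0],[1,0,0,0,0]]]'| grep -E "pos|force:|op"
python3 - <<'E'
from h import *
green(); go(.527,-.2677,.15,.003)
for x in(.521,.524,.527,.53): print(x,proj("side",[[x-.075,-.258,.115],[x+.075,-.258,.115],[x,-.258,.115]]).round(1)[:,0])
im=robot.read_camera("side").astype(int); print([int(v) for v in im[139:142,292:304].sum((0,2))//9],[int(v) for v in im[139:142,334:348].sum((0,2))//9])
E
```

```text
tool_pos: [0.529, -0.288, 0.1723]
contact_force: [0.4, -0.7, 0.3]
grip_force: 0.0
tool_pos: [0.5268, -0.2866, 0.1667]
contact_force: [-0.6, 0.6, -0.0]
opening: 0.0907
grip_force: 0.0
green n 354 rows 133 145 cols 302 338 mean 139.3 322.0
col 338: [110, 86, 81, 79, 80, 80, 80, 79, 79, 78, 81, 103, 137, 153, 145, 135, 131, 130, 130, 128, 129, 129, 128, 129, 133, 146, 151, 128, 105, 112, 134, 146, 149, 149, 148, 148, 146, 146, 145, 144]
t 15.6 shift mm [  0.2 -19.   16.9] turn 0.004 q [-0.63  0.51  1.36  0.    1.28  0.94] F [-1.  -0.2 -0.6] op 0.0913
0.521 [341.5 301.  321.2]
0.524 [340.7 300.2 320.4]
0.527 [339.8 299.4 319.6]
0.53 [339.  298.6 318.8]
[145, 146, 145, 146, 146, 146, 143, 137, 125, 106, 100, 109] [79, 80, 83, 94, 129, 163, 167, 155, 147, 147, 147, 148, 148, 148]
```

```bash
python3 -m jog '[[[1,-0.004,-0.019,0.0,0],[1,-0.004,-0.019,0.02,0],[1,-0.004,-0.019,0.04,0],[1,-0.004,-0.019,0.055,0],[1,-0.004,-0.019,0.06,0]]]'| grep -E "pos|force:"
python3 -m jog '[[[1,0,0,0.01,0],[1,0,0,0.02,0],[1,0,0,0.03,0],[1,0,0,0.03,0]]]'| grep -E "pos|force:"
python3 -m jog '[[[1,0,0,0.003,0],[1,0,0,0.006,0],[1,0,0,0.009,0],[1,0,0,0.009,0]]]'| grep -E "pos|force:"
python3 -c "
from h import *
green(); go(.5225,-.2677,.067,.003)"
```

```text
tool_pos: [0.5218, -0.2669, 0.105]
contact_force: [-0.6, 0.1, -0.3]
grip_force: 0.0
tool_pos: [0.5221, -0.2673, 0.0756]
contact_force: [-0.5, 0.8, 0.3]
grip_force: 0.0
tool_pos: [0.5229, -0.2678, 0.0683]
contact_force: [0.6, -0.0, -0.3]
grip_force: 0.0
green n 255 rows 133 145 cols 302 338 mean 139.6 322.4
col 338: [111, 88, 80, 80, 81, 81, 79, 80, 79, 79, 82, 103, 137, 154, 146, 135, 131, 131, 130, 130, 130, 129, 128, 130, 135, 147, 151, 129, 105, 112, 133, 146, 149, 151, 151, 148, 147, 146, 145, 145]
t 16.78 shift mm [-0.5 -0.2  1.6] turn 0.004 q [-0.6   0.58  1.52  0.    1.04  0.96] F [ 0.7  0.8 -0.4] op 0.0917
```

```bash
python3 - <<'E'
from h import *
im=robot.read_camera("side").astype(int)
for r in range(124,168,2): print(r,im[r,312:330:3].tolist())
for z in(.083,.088,.093,.098): print(z,proj("side",[[.5225,-.2677+.046,z],[.5225,-.2677+.065,z]]).round(1).tolist())
E
```

```text
124 [[24, 26, 26], [30, 29, 30], [34, 35, 36], [33, 32, 35], [37, 38, 39], [34, 34, 35]]
126 [[67, 65, 58], [66, 65, 58], [66, 65, 58], [67, 66, 59], [67, 65, 58], [67, 65, 59]]
128 [[98, 95, 85], [100, 97, 86], [100, 96, 86], [99, 97, 85], [99, 96, 85], [97, 95, 84]]
130 [[84, 81, 74], [101, 99, 87], [103, 100, 88], [102, 98, 87], [102, 99, 88], [84, 81, 73]]
132 [[90, 87, 78], [101, 98, 87], [102, 99, 88], [102, 98, 87], [102, 100, 88], [92, 92, 81]]
134 [[89, 91, 80], [90, 91, 79], [100, 97, 86], [103, 99, 88], [104, 98, 76], [89, 102, 86]]
136 [[95, 98, 93], [51, 74, 59], [97, 96, 85], [103, 99, 87], [109, 99, 48], [52, 85, 64]]
138 [[73, 86, 77], [40, 68, 53], [96, 95, 83], [101, 98, 86], [60, 77, 57], [39, 74, 56]]
140 [[38, 68, 52], [31, 45, 36], [96, 94, 83], [100, 98, 86], [53, 74, 60], [40, 71, 55]]
142 [[36, 68, 51], [29, 41, 33], [95, 93, 82], [100, 98, 85], [55, 75, 60], [70, 85, 76]]
144 [[49, 74, 60], [50, 72, 59], [98, 96, 85], [101, 98, 87], [61, 78, 65], [67, 84, 72]]
146 [[107, 110, 102], [106, 109, 99], [96, 94, 84], [96, 93, 82], [98, 101, 92], [105, 108, 99]]
14
[... 400 characters left out ...]
, 142]]
156 [[98, 94, 97], [99, 96, 98], [98, 96, 98], [98, 96, 98], [97, 95, 97], [103, 101, 103]]
158 [[57, 55, 56], [56, 55, 57], [55, 54, 56], [55, 55, 56], [62, 61, 62], [93, 90, 94]]
160 [[52, 50, 52], [51, 51, 52], [54, 53, 55], [52, 50, 52], [62, 60, 62], [93, 90, 93]]
162 [[64, 63, 65], [74, 71, 73], [73, 72, 74], [54, 54, 55], [69, 66, 69], [83, 80, 83]]
164 [[54, 53, 55], [56, 55, 56], [56, 55, 57], [52, 51, 53], [55, 53, 55], [55, 54, 56]]
166 [[51, 50, 52], [51, 48, 51], [51, 49, 51], [55, 53, 55], [61, 60, 61], [52, 50, 53]]
0.083 [[320.6, 151.2], [320.5, 153.3]]
0.088 [[320.6, 150.0], [320.5, 152.0]]
0.093 [[320.6, 148.7], [320.5, 150.7]]
0.098 [[320.6, 147.4], [320.5, 149.4]]
```

The finger tip is at row ~149, so z ≈ 0.095–0.098, level with the lower corner. It needs about 12 mm more depth; the body still clears by over 15 mm.

```bash
python3 -m jog '[[[1,0,0,0.004,0],[1,0,0,0.008,0],[1,0,0,0.012,0],[1,0,0,0.013,0]]]'| grep -E "pos|force:"
python3 -m jog '[[[0.2,0,0,0,0],[0.2,0,0,0,0],[0.2,0,0,0,0],[0.2,0,0,0,0],[0.2,0,0,0,0]]]' 20| grep -E "pos|force:|op"
python3 -m jog '[[[0.2,0,0,0,0],[0.2,0,0,0,0]]]' 20| grep -E "pos|force:|op"
python3 -c "
from h import *
green()"
```

```text
tool_pos: [0.5226, -0.2675, 0.0546]
contact_force: [0.5, -0.1, 0.9]
grip_force: 0.0
tool_pos: [0.5231, -0.2677, 0.0557]
contact_force: [0.5, 9.0, 1.0]
opening: 0.0627
grip_force: 5.0
tool_pos: [0.5231, -0.2665, 0.0557]
contact_force: [1.2, 5.3, 1.7]
opening: 0.0598
grip_force: 20.0
green n 227 rows 133 145 cols 302 338 mean 140.1 322.2
col 338: [111, 88, 80, 80, 80, 79, 79, 80, 79, 79, 83, 103, 137, 153, 145, 134, 132, 129, 130, 130, 129, 129, 129, 129, 133, 147, 152, 128, 106, 115, 135, 146, 149, 150, 150, 148, 147, 146, 145, 145]
```

```bash
python3 -m jog '[[[0.2,0,0,-0.001,0],[0.2,0,0,-0.002,0],[0.2,0,0,-0.004,0],[0.2,0,0,-0.006,0],[0.2,0,0,-0.008,0]]]' 25| grep -E "pos|force:|op"
python3 -c "
from h import *
green()"
python3 -m jog '[[[0.2,0,0,-0.005,0],[0.2,0,0,-0.015,0],[0.2,0,0,-0.025,0],[0.2,0,0,-0.03,0],[0.2,0,0,-0.03,0]]]' 25| grep -E "pos|force:|op"
python3 -c "
from h import *
green()
o=-.279
for dz in(.007,.037): print(dz,proj('side',[[.45,o+.0424,.095+dz],[.45,o+.0014,.1363+dz],[.45,o-.0198,.1148+dz]]).round(1)[:,1])"
```

```text
tool_pos: [0.523, -0.2682, 0.0638]
contact_force: [-0.3, -0.7, -1.9]
opening: 0.0599
grip_force: 25.0
green n 226 rows 131 143 cols 301 338 mean 137.7 322.5
col 338: [110, 88, 80, 80, 80, 80, 80, 79, 86, 116, 151, 153, 139, 132, 131, 130, 130, 130, 130, 129, 128, 129, 136, 146, 142, 118, 104, 116, 136, 147, 150, 149, 150, 150, 150, 148, 147, 145, 145, 144]
tool_pos: [0.5241, -0.2686, 0.0958]
contact_force: [-0.9, -0.5, -1.8]
opening: 0.0595
grip_force: 25.0
green n 240 rows 123 134 cols 301 338 mean 129.4 321.0
col 338: [115, 126, 158, 159, 148, 144, 142, 143, 143, 142, 142, 140, 140, 143, 152, 156, 133, 108, 103, 119, 136, 144, 147, 147, 147, 148, 149, 149, 149, 149, 150, 150, 149, 150, 150, 148, 146, 146, 144, 143]
0.007 [144.8 130.2 133.7]
0.037 [137.  122.3 126.1]
```

Held steadily at 45°. Before placing, refining the stand pose by matching a rendered rail model to the first two pictures, with the leaner as a check.

```bash
cat > fit.py <<'E'
from h import *
from scipy.optimize import minimize
K=8
I={n:cv2.cvtColor(cv2.imread(f"pics/{n}0.png"),cv2.COLOR_BGR2GRAY).astype(np.float32) for n in("side","top")}
def score(p,h,a,wins):
    M=R.from_euler("ZY",[p[2],-np.radians(a)]).as_matrix(); tot=0
    for n,(x0,y0,w,hh) in wins.items():
        m=np.zeros((hh*K,w*K),np.float32)
        for y in(.05,-.05):
            for q in ([[-.035,-.006,0],[.046,-.006,0],[.046,.006,0],[-.035,.006,0],[-.035,-.006,.014],[-.035,.006,.014],[-.03,-.006,.014],[-.03,.006,.014]],):
                P=(np.array(q)+[0,y,0])
                for idx in([0,1,2,3],[4,5,6,7],[0,4,5,3]):
                    uv=(proj(n,P[idx]@M.T+[p[0],p[1],h])+.5-[x0,y0])*K
                    cv2.fillPoly(m,[cv2.convexHull((uv*16).astype(np.int32))],1.0,shift=4)
        m=cv2.GaussianBlur(m,(0,0),K*.8); m=cv2.resize(m,(w,hh),interpolation=cv2.INTER_AREA)
        im=I[n][y0:y0+hh,x0:x0+w]; tot+=np.corrcoef(m.ravel(),np.maximum(im,150).ravel())[0,1]
    return -tot
def run(nm,p0,h,a,wins):
    best=None
    for dx in(-.004,.004):
      for dy in(-.004,.004):
        for dw in (-.04,.04):
          r=minimize(score,np.array(p0)+[dx,dy,dw],args=(h,a,wins),method="Nelder-Mead",options=dict(xatol=1e-4,fatol=1e-5,initial_simplex=np.array(p0)+np.array([[dx,dy,dw],[-dx,dy,dw],[dx,-dy,dw],[dx,dy,-dw]])))
          if best is None or r.fun<best.fun: best=r
    print(nm,best.x.round(4),best.fun.round(3)); return best
if __name__=="__main__":
    W={"side":(283,162,52,42),"top":(340,170,52,52)}
    run("stand f1",[.559,-.012,-1.69],.085,15,W); run("stand f-1",[.559,-.016,1.45],.085,15,W)
    for n in W: run("stand "+n,[.559,-.012,-1.69],.085,15,{n:W[n]})
    run("leaner",[.524,-.28,-1.566],.095,45,{"side":(298,128,45,26),"top":(425,170,50,50)})
E
timeout 200 python3 fit.py
```

```text
stand f1 [ 0.5626 -0.0134 -1.6784] -1.728
stand f-1 [ 0.5621 -0.0169  1.5522] -1.751
stand side [ 0.5628 -0.0284 -1.6673] -0.901
stand top [ 0.5618 -0.0093 -1.689 ] -0.908
leaner [ 0.5276 -0.2802 -1.5716] -1.22
```

The fit is good to about 3 mm: stand at about (0.560, -0.012), yaw -1.69. The opposite rail direction disagrees with the base yaw by 0.11 rad, so the lips are at +y here too. Carrying the module over.

```bash
python3 -m jog '[[[0.2,0,0,-0.01,0],[0.2,0.0,-0.01,-0.025,0],[0.2,0.002,-0.025,-0.04,0.0],[0.2,0.005,-0.045,-0.05,0.02],[0.2,0.01,-0.07,-0.05,0.04]]]' 25| grep -E "pos|op"
python3 -m jog '[[[0.2,0.005,-0.022,0,0.02],[0.2,0.01,-0.044,0,0.04],[0.2,0.014,-0.066,0,0.06],[0.2,0.018,-0.088,0,0.08],[0.2,0.022,-0.108,0,0.08]]]' 25| grep -E "pos|op"
python3 -c "
from h import *
go(.560,-.015,.12,-.113)"
```

```text
tool_pos: [0.5335, -0.1986, 0.1463]
opening: 0.06
tool_pos: [0.5581, -0.0892, 0.1439]
opening: 0.0599
t 19.57 shift mm [ -6.5 -73.9  23.9] turn -0.001 q [-0.29  0.46  1.5   0.    1.18  1.39] F [-0.8 -0.7 -1.6] op 0.0599
```

```bash
python3 -m jog '[[[0.2,-0.002,-0.022,0,0],[0.2,-0.004,-0.044,0,0],[0.2,-0.006,-0.062,0.01,0],[0.2,-0.0065,-0.072,0.02,0],[0.2,-0.0065,-0.074,0.024,0]]]' 25| grep -E "pos|op"
python3 -m jog '[[[0.2,0,0,0.01,0],[0.2,0,0,0.018,0],[0.2,0,0,0.024,0],[0.2,0,0,0.024,0]]]' 25| grep -E "pos|op|ct_f|rot"
python3 - <<'E'
from h import *
go(.560,-.015,.07,-.113)
im=robot.read_camera("side").astype(int)
np.save("s1.npy",im)
g=(im[:,:,1]-im[:,:,0]>12)&(im[:,:,1]-im[:,:,2]>5); g[:,:280]=0;g[:,350:]=0;g[:120]=0;g[230:]=0
p=cv2.findNonZero(g.astype(np.uint8)); print(cv2.minAreaRect(p),cv2.boundingRect(p))
# predicted circuit face corners at 45deg with TCP pose
s=robot.observe();t=s["tool_pos"];e=np.array([np.cos(-1.69),np.sin(-1.69),0]);c=np.array([-e[1],e[0],0])
B=t+np.array([0,0,.018])-e*.0099
for k in(1,-1): print("F",proj("side",[B+k*.075*c-e*.0212+[0,0,.0212]]).round(1),"FT",proj("side",[B+k*.075*c+e*(.041-.0212)+[0,0,.0622]]).round(1))
E
```

```text
tool_pos: [0.5591, -0.0146, 0.1183]
opening: 0.0596
tool_pos: [0.5591, -0.0172, 0.0938]
tool_rot: [-3.142, 0.003, -0.115]
contact_force: [-1.0, 1.0, -1.8]
opening: 0.0597
t 20.32 shift mm [ 0.7 -2.3 23.8] turn -0.002 q [-0.17  0.51  1.57 -0.    1.06  1.52] F [-1.   1.  -1.8] op 0.0597
((305.4097900390625, 156.84922790527344), (43.338714599609375, 13.788482666015625), 2.7927024364471436) (284, 149, 44, 16)
F [[281.3 164.2]] FT [[283.5 146.9]]
F [[329.3 166.6]] FT [[331.  148.8]]
```

Image and prediction agree (face centre 305.9,157 vs 306.3,156.6; tilt 2.8° vs 2.9°). Lowering until the lower edge touches.

```bash
python3 -m jog '[[[0.2,0,-0.001,0.008,0],[0.2,0,-0.002,0.016,0],[0.2,0,-0.002,0.022,0],[0.2,0,-0.002,0.024,0]]]' 20| grep -E "pos|op|ct_f"
for i in 1 2 3; do python3 -m jog '[[[0.2,0,0,0.001,0],[0.2,0,0,0.002,0],[0.2,0,0,0.002,0]]]' 12| grep -E "pos|op|ct_f"; done
```

```text
tool_pos: [0.5595, -0.0142, 0.0702]
contact_force: [-0.7, 0.3, -2.2]
opening: 0.0599
tool_pos: [0.5604, -0.0143, 0.0696]
contact_force: [0.1, 0.3, -2.3]
opening: 0.0603
tool_pos: [0.5603, -0.0143, 0.0676]
contact_force: [0.6, 0.4, -1.7]
opening: 0.0605
tool_pos: [0.5603, -0.0144, 0.0656]
contact_force: [-0.2, -0.0, -1.6]
opening: 0.0604
```

```bash
for i in 1 2 3 4 5; do python3 -m jog '[[[0.2,0,0,0.001,0],[0.2,0,0,0.002,0],[0.2,0,0,0.002,0]]]' 8| grep -E "pos|op|ct_f"; done
```

```text
tool_pos: [0.5606, -0.0145, 0.0649]
contact_force: [-3.3, 0.4, 8.1]
opening: 0.061
tool_pos: [0.5609, -0.0129, 0.0633]
contact_force: [-3.0, 6.2, 11.5]
opening: 0.0595
tool_pos: [0.5611, -0.0108, 0.0614]
contact_force: [-0.7, 14.4, 11.0]
opening: 0.0574
tool_pos: [0.5612, -0.0115, 0.0589]
contact_force: [0.0, 6.8, 4.1]
opening: 0.0569
tool_pos: [0.5605, -0.0139, 0.0557]
contact_force: [0.3, 2.6, 0.4]
opening: 0.055
```

```bash
python3 - <<'E'
from h import *
im=robot.read_camera("side").astype(int); np.save("s2.npy",im)
a=np.load("s1.npy")
for n,m in(("before",a),("now",im)):
  g=(m[:,:,1]-m[:,:,0]>12)&(m[:,:,1]-m[:,:,2]>5); g[:,:280]=0;g[:,350:]=0;g[:120]=0;g[230:]=0
  p=cv2.findNonZero(g.astype(np.uint8)); print(n,len(p),cv2.minAreaRect(p),cv2.boundingRect(p))
for c in(292,322): print(c,[f"{r}:{im[r,c].tolist()}" for r in range(146,190,2)])
s=robot.observe();print(s["tool_pos"],s["grip_force"],s["contact_force"])
# predicted face rows at mid for tilt angles with B on rail
e=np.array([np.cos(-1.69),np.sin(-1.69),0]);c=np.array([-e[1],e[0],0]);o=np.array([.56,-.012,.085])
for th in(35,45,60,75):
  for bx in(-.008,-.023):
    t=np.radians(th);B=o+e*bx*np.cos(.262)+[0,0,bx*np.sin(.262)]
    F=B-e*.03*np.cos(t)+[0,0,.03*np.sin(t)]; U=e*np.sin(t)+np.array([0,0,np.cos(t)])
    print(th,bx,"F,FT rows at col~292",[proj("side",[Q+.04*c])[0].round(1).tolist() for Q in(B,F,F+.058*U)])
E
```

```text
before 278 ((305.4097900390625, 156.84922790527344), (43.338714599609375, 13.788482666015625), 2.7927024364471436) (284, 149, 44, 16)
now 224 ((304.4900207519531, 167.6995086669922), (43.595542907714844, 13.53309440612793), 2.8624050617218018) (283, 160, 44, 16)
292 ['146:[152, 149, 148]', '148:[154, 149, 150]', '150:[152, 148, 147]', '152:[113, 110, 110]', '154:[40, 40, 41]', '156:[26, 28, 28]', '158:[33, 33, 33]', '160:[88, 84, 76]', '162:[99, 95, 85]', '164:[80, 77, 71]', '166:[94, 90, 82]', '168:[86, 88, 77]', '170:[41, 64, 50]', '172:[33, 62, 48]', '174:[77, 88, 77]', '176:[108, 105, 102]', '178:[104, 99, 98]', '180:[93, 89, 88]', '182:[89, 85, 85]', '184:[93, 88, 88]', '186:[95, 90, 90]', '188:[94, 90, 89]']
322 ['146:[140, 136, 134]', '148:[148, 145, 143]', '150:[153, 149, 149]', '152:[155, 150, 150]', '154:[146, 142, 142]', '156:[108, 105, 106]', '158:[127, 125, 119]', '160:[117, 122, 110]', '162:[40, 57, 46]', '164:[24, 39, 32]', '166:[26, 44, 35]', '168:[32, 62, 47]', '170:[37, 71, 53]', '172:[36, 69, 51]', '174:[40, 69, 53]', '176:[90, 99, 89]', '178:[118, 114, 112]', '180:[120, 113, 113]', '182:[100, 94, 94]', '184:[89, 84, 84]', '186:[88, 84, 85]', '188:[90, 86, 86]']
[ 0.56045199 -0.01411944  0.05566293] 1.3553977967239916 [0.10811989 2.46768036 0.6711061 ]
35 -0.008 F,FT rows at col~292 [[294.4, 177.0], [292.5, 175.5], [294.0, 157.2]]
35 -0.023 F,FT rows at col~292 [[293.6, 180.1], [291.6, 178.7], [293.1, 160.2]]
45 -0.008 F,FT rows at col~292 [[294.4, 177.0], [292.7, 173.9], [294.7, 156.5]]
45 -0.023 F,FT rows at col~292 [[293.6, 180.1], [291.8, 177.1], [293.9, 159.5]]
60 -0.008 F,FT rows at col~292 [[294.4, 177.0], [293.0, 171.7], [295.8, 156.7]]
60 -0.023 F,FT rows at col~292 [[293.6, 180.1], [292.1, 174.8], [295.0, 159.7]]
75 -0.008 F,FT rows at col~292 [[294.4, 177.0], [293.5, 169.8], [296.8, 158.3]]
75 -0.023 F,FT rows at col~292 [[293.6, 180.1], [292.6, 172.9], [296.0, 161.2]]
```

The squeeze turned the module slightly more upright rather than flat. Better: keep its lower edge on the rail and open the fingers gradually, so the upper edge comes down along the rear finger under control.

```bash
cat >> h.py <<'E'
def stand(c=322):
    im=robot.read_camera("side").astype(int); w=im[150:185,c]
    g=(im[:,:,1]-im[:,:,0]>12)&(im[:,:,1]-im[:,:,2]>5); g[:,:280]=0;g[:,350:]=0;g[:120]=0;g[230:]=0
    p=cv2.findNonZero(g.astype(np.uint8)); (cx,cy),wh,a=cv2.minAreaRect(p); print("green",len(p),round(cx,1),round(cy,1),np.round(wh,1),round(a,1),"col from 150:",[int(v) for v in w.sum(1)//3])
E
python3 -m jog '[[[0.25,0,0,0,0],[0.28,0,0,0,0],[0.3,0,0,0,0],[0.3,0,0,0,0]]]' 8| grep -E "pos|op|ct_f"
python3 -c "from h import *; stand()"
for i in 1 2; do python3 -m jog '[[[0.3,0,0,-0.001,0],[0.3,0,0,-0.003,0],[0.3,0,0,-0.005,0],[0.3,0,0,-0.005,0]]]' | grep -E "pos|op|ct_f"; python3 -c "from h import *; stand()"; done
```

```text
tool_pos: [0.5601, -0.0146, 0.0554]
contact_force: [-0.3, -0.3, -0.7]
opening: 0.0594
green 223 304.0 171.0 [42.6 12.2] 3.0 col from 150: [150, 150, 152, 150, 143, 123, 104, 97, 99, 115, 150, 192, 211, 189, 140, 87, 49, 36, 33, 33, 35, 38, 41, 42, 41, 44, 43, 46, 59, 85, 100, 100, 94, 88, 87]
tool_pos: [0.5606, -0.0144, 0.0612]
contact_force: [-0.5, 1.6, 0.4]
opening: 0.0595
green 243 304.0 171.0 [42.7 12.2] 2.9 col from 150: [151, 152, 151, 150, 143, 124, 105, 98, 100, 114, 139, 181, 217, 212, 161, 97, 53, 37, 33, 32, 34, 37, 40, 41, 42, 44, 43, 46, 60, 87, 103, 103, 96, 88, 86]
tool_pos: [0.5605, -0.0144, 0.0661]
contact_force: [-0.4, 0.2, 0.1]
opening: 0.0598
green 259 304.0 171.0 [42.7 12.2] 2.9 col from 150: [151, 152, 152, 151, 142, 123, 105, 98, 100, 114, 140, 182, 217, 212, 159, 97, 55, 37, 35, 33, 35, 37, 41, 42, 42, 42, 43, 46, 61, 87, 104, 106, 95, 89, 86]
```

```bash
cat >> h.py <<'E'
def tab(k=-.045,o=(.56,-.012,.085)):
    e=np.array([np.cos(-1.69),np.sin(-1.69),0]);c=np.array([-e[1],e[0],0]);o=np.array(o); z=np.array([0,0,1])
    for th in(-15,0,15,30,45,60,75):
      for bx in(-.03,-.02,-.01,0):
        t=np.radians(th);B=o+e*bx*np.cos(.262)+z*bx*np.sin(.262)
        F=B-e*.03*np.cos(t)+z*.03*np.sin(t); U=.058*(e*np.sin(t)+z*np.cos(t))
        print(th,bx,"T,FT,F:",[round(proj("side",[Q+k*c])[0][1],1) for Q in(B+U,F+U,F)],"col",proj("side",[F+k*c])[0][0].round(0))
E
python3 -c "from h import *; tab(); s=robot.observe(); print(s['tool_pos'],s['opening'])"
```

```text
-15 -0.03 T,FT,F: [np.float64(168.8), np.float64(175.3), np.float64(189.6)] col 318.0
-15 -0.02 T,FT,F: [np.float64(166.7), np.float64(173.1), np.float64(187.4)] col 319.0
-15 -0.01 T,FT,F: [np.float64(164.6), np.float64(170.9), np.float64(185.2)] col 319.0
-15 0 T,FT,F: [np.float64(162.5), np.float64(168.8), np.float64(183.1)] col 320.0
0 -0.03 T,FT,F: [np.float64(166.1), np.float64(170.3), np.float64(187.5)] col 318.0
0 -0.02 T,FT,F: [np.float64(164.0), np.float64(168.2), np.float64(185.3)] col 319.0
0 -0.01 T,FT,F: [np.float64(162.0), np.float64(166.0), np.float64(183.2)] col 319.0
0 0 T,FT,F: [np.float64(159.9), np.float64(163.9), np.float64(181.0)] col 320.0
15 -0.03 T,FT,F: [np.float64(164.7), np.float64(166.3), np.float64(185.1)] col 318.0
15 -0.02 T,FT,F: [np.float64(162.6), np.float64(164.2), np.float64(182.9)] col 319.0
15 -0.01 T,FT,F: [np.float64(160.6), np.float64(162.1), np.float64(180.8)] col 319.0
15 0 T,FT,F: [np.float64(158.6), np.float64(160.0), np.float64(178.6)] col 320.0
30 -0.03 T,FT,F: [np.float64(164.5), np.float64(163.5), np.float64(182.6)] col 318.0
30 -0.0
[... 610 characters left out ...]
67.9), np.float64(162.3), np.float64(177.7)] col 319.0
60 -0.02 T,FT,F: [np.float64(165.9), np.float64(160.3), np.float64(175.6)] col 319.0
60 -0.01 T,FT,F: [np.float64(163.9), np.float64(158.3), np.float64(173.5)] col 320.0
60 0 T,FT,F: [np.float64(161.9), np.float64(156.3), np.float64(171.4)] col 320.0
75 -0.03 T,FT,F: [np.float64(171.1), np.float64(163.8), np.float64(175.8)] col 319.0
75 -0.02 T,FT,F: [np.float64(169.1), np.float64(161.8), np.float64(173.7)] col 320.0
75 -0.01 T,FT,F: [np.float64(167.1), np.float64(159.9), np.float64(171.6)] col 320.0
75 0 T,FT,F: [np.float64(165.1), np.float64(157.9), np.float64(169.5)] col 321.0
[ 0.56045969 -0.01428933  0.06594157] 0.059676685976258075
```

```bash
python3 - <<'E'
from h import *
im=robot.read_camera("top").astype(int)
g=(im[:,:,1]-im[:,:,0]>10)&(im[:,:,1]-im[:,:,2]>4); g[:,:320]=0;g[:,410:]=0;g[:160]=0;g[250:]=0
p=cv2.findNonZero(g.astype(np.uint8)); print("green",0 if p is None else (len(p),cv2.boundingRect(p)))
wh=(im.min(2)>170); wh[:,:320]=0;wh[:,410:]=0;wh[:160]=0;wh[250:]=0
p=cv2.findNonZero(wh.astype(np.uint8)); print("white",0 if p is None else (len(p),cv2.boundingRect(p)))
for r in range(172,228,4): print(r,"".join("G" if g[r,c] else "W" if wh[r,c] else "d" if im[r,c].max()<70 else "k" if abs(int(im[r,c,0])-int(im[r,c,2]))>10 else "." for c in range(335,405)))
e=np.array([np.cos(-1.69),np.sin(-1.69),0]);c=np.array([-e[1],e[0],0]);o=np.array([.56,-.012,.085]); z=np.array([0,0,1])
for th in(-15,0,45,75):
  t=np.radians(th);B=o-e*.01;F=B-e*.03*np.cos(t)+z*.03*np.sin(t); U=.058*(e*np.sin(t)+z*np.cos(t))
  print(th,"F,FT,T cols at +/-.07",[[proj("top",[Q+k*c])[0].round(0).tolist() for Q in(F,F+U,B+U)] for k in(.07,-.07)])
E
```

```text
green 0
white (46, (359, 190, 5, 21))
172 kkkkkk...kk..k.kkkk..k.dddddddddddddkkkkkkkkkkkkkkkkkkkkkkkkkkkkkkkkkk
176 .kk...dddddd........kkkkkdddkkkkkkkkkkkkkkkkkkkkkkkkkkkkkkkkkkkkkkkkkk
180 ...ddddddddddddddddddkkkkkddkkkkkkkkkkddkkkkkkkkkkkkkkkkkddddddddddddd
184 ....ddddddddddddddddkkkkkkkddkkkkkkkkkkkdddddddkkdkdddd....ddddddddd..
188 ....dddddddddddddddddkkkkkkkkddddkkkkkkkkkkkkkkkkkkkkkkkkkkkkkk.kkkkkk
192 ....ddddddddddddddddkkkkWWWkkkddddkkkkkkkkkkkkkkkkkkkkkkkkkkkkkkkkkkkk
196 ....dddddddddd.kdddddddddk...ddddkkkkkkkkkkkkkkkkkkkkkkkkkkkkkkkkkkkkk
200 .....ddkdddddddddddddddd..WWW..dddkkkkkkkkkkkkkkkkkkkkkkkkkkkkkkkkkkkk
204 ......ddddddddddddddddd..WWWW..dddkkkkkkkkkkkkkkkkkkkkkkkkkkkkkkkkkkkk
208 ...............ddd....d..WWWW..dddkkkkkkkkkkkkkkkkkkkkkkkkkkkkkkkkkkkk
212 kkkk..........dddd...kk...kkkkddddkkkkkkkkkkkkkkkkkkkkkkkkkkkkkkkkkkkk
216 ......dddd...ddddddddddd.....kddddkkkkkkdddkkkkkkkkkkkkkkkkkkkkkkkkkkk
220 ...........ddddddd.d.......k...dddkkkkddddddkkkkkkkkkkkkkkkkkkkkkkkkkk
224 ...........................kk.k.kkkkddddddddkkkkkkkkkkkkkkkkkkkkkkkkkk
-15 F,FT,T cols at +/-.07 [[[352.0, 176.0], [349.0, 170.0], [359.0, 169.0]], [[354.0, 217.0], [351.0, 214.0], [361.0, 214.0]]]
0 F,FT,T cols at +/-.07 [[[352.0, 175.0], [354.0, 169.0], [364.0, 169.0]], [[354.0, 217.0], [356.0, 214.0], [366.0, 213.0]]]
45 F,FT,T cols at +/-.07 [[[356.0, 173.0], [370.0, 169.0], [376.0, 170.0]], [[358.0, 216.0], [373.0, 213.0], [379.0, 214.0]]]
75 F,FT,T cols at +/-.07 [[[360.0, 172.0], [378.0, 170.0], [379.0, 173.0]], [[362.0, 215.0], [381.0, 214.0], [382.0, 216.0]]]
```

The top view shows a white edge strip at cols 358–366, so the module now stands upright between the fingers, leaning on the front one. I'll tip it back as on the leaner, with the rear finger as a catch, then lower it flat.

```bash
python3 -m jog '[[[0.3,0,0,-0.008,0],[0.3,0,0,-0.016,0],[0.3,0,0,-0.024,0],[0.3,0,0,-0.027,0],[0.3,0,0,-0.027,0]]]' | grep -E "pos|op|ct_f"
python3 -m jog '[[[0.2,0,0,0,0],[0.1,0,0,0,0],[0.02,0,0,0,0],[0.02,0,0,0,0]]]' 8| grep -E "pos|op|ct_f"
python3 -c "from h import *; stand()"
for i in 1 2 3; do python3 -m jog '[[[0.02,0,0.001,0,0],[0.02,0,0.002,0,0],[0.02,0,0.003,0,0],[0.02,0,0.004,0,0]]]'| grep -E "pos|ct_f"; python3 -c "from h import *; stand()"; done
```

```text
tool_pos: [0.5612, -0.0144, 0.0941]
contact_force: [0.5, 0.9, 1.1]
opening: 0.0597
tool_pos: [0.5603, -0.014, 0.0926]
contact_force: [0.4, 3.3, 2.7]
opening: 0.0475
green 380 304.5 168.9 [43.5 13.3] 2.1 col from 150: [152, 151, 151, 150, 142, 123, 107, 115, 131, 138, 133, 119, 94, 65, 42, 34, 30, 33, 35, 40, 44, 46, 46, 46, 45, 47, 55, 81, 107, 124, 133, 126, 107, 92, 85]
tool_pos: [0.56, -0.0183, 0.0928]
contact_force: [0.4, 2.8, 5.4]
green 411 305.0 167.3 [42.5 14.2] 2.2 col from 150: [152, 151, 151, 150, 143, 124, 106, 104, 114, 116, 96, 66, 42, 33, 32, 31, 38, 44, 50, 52, 52, 55, 55, 56, 59, 80, 103, 112, 116, 124, 133, 126, 106, 91, 88]
tool_pos: [0.5598, -0.0216, 0.0937]
contact_force: [-1.8, 7.9, 13.6]
green 422 305.0 166.5 [15. 42.] 90.0 col from 150: [151, 151, 151, 150, 142, 123, 106, 108, 117, 105, 74, 46, 32, 31, 33, 35, 43, 52, 56, 59, 61, 63, 63, 66, 83, 107, 118, 119, 118, 124, 133, 126, 107, 94, 89]
tool_pos: [0.5596, -0.0251, 0.0948]
contact_force: [-4.5, 7.6, 20.9]
green 429 305.3 165.6 [43.1 14.6] 2.3 col from 150: [150, 151, 151, 150, 143, 123, 113, 115, 107, 80, 49, 33, 27, 33, 37, 46, 53, 58, 63, 66, 67, 69, 72, 95, 125, 133, 126, 118, 119, 125, 133, 126, 107, 93, 89]
```

It has tilted to about 45° and is wedged between the fingers. Now opening while holding the rear finger in place and lowering, so the upper edge keeps its support.

```bash
python3 -m jog '[[[0.06,0,-0.001,0.001,0],[0.105,0,-0.002,0.003,0],[0.15,0,-0.003,0.005,0],[0.195,0,-0.004,0.007,0],[0.24,0,-0.005,0.009,0]]]'| grep -E "pos|op|ct_f"; python3 -c "from h import *; stand()"
python3 -m jog '[[[0.285,0,-0.001,0.002,0],[0.33,0,-0.002,0.004,0],[0.375,0,-0.003,0.006,0],[0.42,0,-0.004,0.008,0],[0.46,0,-0.005,0.01,0]]]'| grep -E "pos|op|ct_f"; python3 -c "from h import *; stand()"
```

```text
tool_pos: [0.5591, -0.0215, 0.0828]
contact_force: [-0.7, -0.4, 1.1]
opening: 0.0558
green 340 305.4 164.6 [43.1 14.3] 1.5 col from 150: [150, 151, 151, 150, 143, 130, 120, 104, 74, 43, 28, 24, 26, 37, 45, 51, 52, 55, 55, 56, 61, 79, 122, 149, 133, 109, 112, 116, 118, 124, 128, 120, 107, 94, 86]
tool_pos: [0.5601, -0.0162, 0.0734]
contact_force: [-0.1, -1.1, 1.1]
opening: 0.066
green 300 305.4 164.7 [43.1 14.3] 1.5 col from 150: [151, 151, 151, 151, 143, 130, 121, 107, 76, 44, 29, 26, 26, 34, 45, 52, 54, 54, 53, 53, 54, 61, 86, 109, 107, 102, 110, 116, 118, 124, 129, 117, 99, 89, 86]
```

```bash
python3 -m jog '[[[0.46,0,0,0.003,0],[0.46,0,0,0.006,0],[0.46,0,0,0.008,0],[0.46,0,0,0.008,0]]]'| grep -E "pos|op|ct_f"; python3 -c "from h import *; stand()"
for i in 1 2 ; do python3 -m jog '[[[0.46,0,0.001,0,0],[0.46,0,0.002,0,0],[0.46,0,0.003,0,0],[0.46,0,0.004,0,0]]]'| grep -E "pos|ct_f"; python3 -c "from h import *; stand()"; done
for i in 1; do python3 -m jog '[[[0.5,0,0,0,0],[0.54,0,0,0,0],[0.58,0,0,0,0],[0.62,0,0,0,0],[0.66,0,0,0,0]]]'| grep -E "pos|op|ct_f"; python3 -c "from h import *; stand()"; done
```

```text
tool_pos: [0.5597, -0.0163, 0.065]
contact_force: [0.1, -0.1, 0.1]
opening: 0.0671
green 250 305.4 164.6 [43.2 14.3] 1.5 col from 150: [151, 152, 152, 149, 143, 128, 119, 103, 74, 43, 27, 26, 28, 33, 46, 50, 53, 53, 54, 54, 56, 67, 99, 125, 117, 104, 111, 117, 118, 120, 117, 108, 95, 89, 85]
tool_pos: [0.5597, -0.0204, 0.0657]
contact_force: [0.2, 0.2, 0.3]
green 243 305.6 163.8 [42.9 13.7] 2.8 col from 150: [151, 152, 151, 151, 145, 137, 135, 108, 66, 33, 24, 25, 31, 42, 51, 53, 55, 55, 57, 58, 70, 109, 142, 131, 105, 102, 113, 118, 117, 119, 117, 109, 95, 87, 86]
tool_pos: [0.5591, -0.0244, 0.0656]
contact_force: [-0.4, -0.6, 0.4]
green 241 306.0 163.2 [43.8 13.4] 1.4 col from 150: [152, 152, 151, 151, 154, 164, 164, 124, 68, 35, 23, 28, 36, 50, 54, 56, 57, 60, 65, 77, 114, 141, 132, 108, 97, 101, 113, 118, 117, 119, 118, 108, 94, 88, 85]
tool_pos: [0.5591, -0.0242, 0.0656]
contact_force: [1.3, -0.8, -0.1]
opening: 0.0755
green 235 306.0 162.5 [13. 44.] 90.0 col from 150: [151, 150, 151, 152, 153, 162, 166, 132, 81, 44, 32, 34, 44, 52, 56, 60, 61, 60, 64, 84, 112, 118, 108, 98, 97, 104, 114, 117, 118, 118, 118, 108, 96, 88, 86]
```

```bash
python3 -m jog '[[[0.7,0,0,0,0],[0.74,0,0,0,0],[0.78,0,0,0,0],[0.82,0,0,0,0],[0.86,0,0,0,0]]]'| grep -E "pos|op|ct_f"; python3 -c "from h import *; stand()"
for i in 1 2 3; do python3 -m jog '[[[0.9,0,0.001,0,0],[0.9,0,0.002,0,0],[0.9,0,0.003,0,0],[0.9,0,0.003,0,0]]]'| grep -E "pos|ct_f"; python3 -c "from h import *; stand()"; done
```

```text
tool_pos: [0.5591, -0.0243, 0.0656]
contact_force: [0.7, -0.6, -0.7]
opening: 0.0852
green 194 306.5 162.2 [43.  11.4] 1.4 col from 150: [152, 151, 151, 150, 146, 153, 164, 138, 89, 55, 46, 44, 49, 55, 57, 60, 61, 65, 89, 117, 117, 107, 101, 100, 101, 109, 117, 118, 119, 125, 131, 116, 98, 88, 86]
tool_pos: [0.5588, -0.0274, 0.0657]
contact_force: [0.1, 0.3, -0.1]
green 176 307.0 162.5 [43.9 10.1] 1.4 col from 150: [152, 151, 151, 150, 142, 123, 108, 124, 138, 110, 62, 43, 49, 54, 56, 59, 61, 74, 105, 126, 120, 109, 104, 104, 104, 105, 111, 115, 118, 126, 130, 115, 98, 88, 85]
tool_pos: [0.5585, -0.0304, 0.0656]
contact_force: [-0.1, -0.4, -0.8]
green 179 306.5 162.2 [43.   9.4] 1.5 col from 150: [151, 152, 151, 151, 142, 123, 109, 124, 138, 109, 63, 41, 46, 53, 56, 58, 63, 83, 120, 140, 128, 110, 104, 103, 103, 105, 111, 118, 133, 151, 145, 119, 97, 89, 86]
tool_pos: [0.5581, -0.0334, 0.0656]
contact_force: [-0.2, 1.0, 0.6]
green 184 307.0 163.0 [44. 10.] 0.0 col from 150: [151, 151, 151, 150, 142, 123, 109, 123, 138, 110, 62, 38, 40, 50, 54, 58, 64, 91, 133, 151, 133, 112, 104, 103, 104, 106, 111, 117, 131, 147, 142, 120, 98, 88, 86]
```

It is flat on the rails (face height 12.5 rows, i.e. 75° from vertical, no force), but about 30 mm up-slope. Now gripping it across its width and moving it about 22 mm down-slope.

```bash
python3 -m jog '[[[1,-0.001,0.002,0.003,0],[1,-0.001,0.002,0.006,0],[1,-0.001,0.002,0.009,0],[1,-0.001,0.002,0.009,0]]]'| grep -E "pos|op|ct_f"
python3 -m jog '[[[0.2,0,0,0,0],[0.2,0,0,0,0],[0.2,0,0,0,0],[0.2,0,0,0,0],[0.2,0,0,0,0]]]' 20| grep -E "pos|op|ct_f|grip"
python3 -m jog '[[[0.2,0,0,0,0],[0.2,0,0,0,0]]]' 20| grep -E "pos|op|ct_f|grip"
python3 -c "from h import *; stand()"
```

```text
tool_pos: [0.5563, -0.035, 0.0558]
contact_force: [-0.3, -0.7, -0.4]
opening: 0.0918
tool_pos: [0.557, -0.0351, 0.0567]
contact_force: [0.4, 1.6, -0.7]
opening: 0.0631
grip_force: 5.4
tool_pos: [0.557, -0.0351, 0.0567]
contact_force: [-0.2, 0.9, 0.2]
opening: 0.0624
grip_force: 20.0
green 148 306.5 162.7 [44.7  9.6] 2.9 col from 150: [151, 151, 151, 150, 142, 122, 109, 120, 133, 107, 60, 33, 35, 47, 55, 61, 73, 96, 137, 164, 145, 115, 105, 103, 104, 106, 109, 114, 116, 123, 127, 114, 96, 87, 85]
```

```bash
python3 -m jog '[[[0.2,0,0,-0.002,0],[0.2,0,0,-0.005,0],[0.2,0,0,-0.008,0],[0.2,0,0,-0.008,0]]]' 20| grep -E "pos|op|ct_f|grip|rot"
python3 - <<'E'
from h import *
stand()
M=R.from_euler("ZY",[-1.69,-np.radians(15)]).as_matrix()
for ox in(.557,.560,.563):
  f=lambda q:proj("side",[M@np.array(q)+[ox,-.012,.085]])[0].round(1).tolist()
  print(ox,"rails back",f([.046,.05,0]),f([.046,-.05,0]),"lips",f([-.035,.05,.01]),f([-.035,-.05,.01]),"face mid",f([.03,0,.036]),"ends FT",f([.059,.075,.036]),f([.059,-.075,.036]))
im=robot.read_camera("side").astype(int)
for r in(159,163,167): print(r,[int(v) for v in im[r,276:292].sum(1)//3],[int(v) for v in im[r,322:338].sum(1)//3])
for r in(172,175,178,181): print(r,"rail",[int(v) for v in im[r,284:300].sum(1)//3],[int(v) for v in im[r,314:330].sum(1)//3])
s0=cv2.imread("pics/side0.png").astype(int)
for r in(169,172,175,178,181): print(r,"rail0",[int(v) for v in s0[r,284:300].sum(1)//3],[int(v) for v in s0[r,314:330].sum(1)//3])
E
```

```text
tool_pos: [0.5573, -0.0351, 0.0653]
tool_rot: [-3.142, -0.001, -0.113]
contact_force: [-0.1, 0.1, -1.6]
opening: 0.062
grip_force: 20.0
green 138 306.0 160.5 [ 9. 44.] 90.0 col from 150: [152, 150, 151, 150, 147, 135, 114, 79, 44, 32, 41, 51, 57, 63, 85, 135, 172, 157, 122, 106, 105, 103, 104, 105, 110, 119, 121, 119, 119, 124, 131, 118, 99, 88, 85]
0.557 rails back [295.4, 166.1] [325.4, 167.5] lips [290.3, 180.1] [321.9, 181.9] face mid [308.8, 161.3] ends FT [287.5, 154.6] [333.2, 156.7]
0.56 rails back [294.5, 166.1] [324.5, 167.5] lips [289.4, 180.1] [321.0, 181.9] face mid [307.8, 161.3] ends FT [286.6, 154.6] [332.3, 156.7]
0.563 rails back [293.6, 166.1] [323.6, 167.6] lips [288.4, 180.1] [320.0, 181.9] face mid [306.9, 161.3] ends FT [285.7, 154.6] [331.3, 156.7]
159 [152, 151, 152, 150, 150, 151, 155, 174, 188, 171, 135, 112, 105, 101, 97, 92] [34, 39, 53, 70, 84, 104, 145, 183, 175, 133, 102, 93, 94, 97, 109, 130]
163 [150, 150, 150, 149, 150, 156, 175, 185, 164, 127, 111, 114, 114, 107, 93, 81] [67, 59, 58, 56, 59, 80, 105, 113, 104, 91, 87, 91, 95, 103, 122, 141]
167 [15
[... 968 characters left out ...]
, 160, 117, 97, 94, 92]
172 rail0 [149, 148, 148, 147, 150, 164, 191, 211, 211, 191, 158, 140, 144, 148, 148, 147] [57, 57, 58, 59, 60, 71, 119, 179, 211, 210, 182, 133, 85, 62, 59, 57]
175 rail0 [146, 146, 146, 148, 158, 182, 205, 213, 200, 163, 127, 130, 143, 149, 150, 149] [145, 144, 145, 145, 146, 157, 182, 207, 215, 205, 172, 144, 142, 144, 144, 145]
178 rail0 [145, 147, 152, 164, 180, 196, 204, 195, 160, 119, 107, 126, 141, 146, 145, 147] [150, 150, 150, 150, 152, 166, 195, 214, 208, 176, 142, 136, 144, 149, 149, 149]
181 rail0 [147, 144, 135, 120, 112, 112, 117, 111, 100, 95, 102, 120, 137, 145, 148, 149] [151, 151, 150, 148, 146, 150, 162, 171, 167, 142, 123, 131, 144, 148, 149, 149]
```

The module is centred on the stand axis to about 1 mm and square to about 1°. Moving 22 mm down-slope and setting down.

```bash
python3 -m jog '[[[0.2,0,-0.005,0,0],[0.2,0,-0.011,0,0],[0.2,0,-0.017,0.002,0],[0.2,0,-0.0215,0.004,0],[0.2,0,-0.0215,0.005,0]]]' 20| grep -E "pos|op|ct_f"
for i in 1 2 3 4 ; do python3 -m jog '[[[0.2,0,0,0.001,0],[0.2,0,0,0.002,0],[0.2,0,0,0.002,0]]]' 15| grep -E "pos|op|ct_f"; done
```

```text
tool_pos: [0.5591, -0.0124, 0.0591]
contact_force: [0.0, -0.6, -1.8]
opening: 0.0623
tool_pos: [0.5592, -0.0138, 0.0573]
contact_force: [-0.1, -0.5, -2.8]
opening: 0.0623
tool_pos: [0.5593, -0.0139, 0.0555]
contact_force: [-0.1, -0.0, -1.8]
opening: 0.0627
tool_pos: [0.5592, -0.0137, 0.0534]
contact_force: [0.0, 0.4, -1.3]
opening: 0.0628
tool_pos: [0.5592, -0.0137, 0.0514]
contact_force: [0.7, -1.1, -1.7]
opening: 0.0625
```

```bash
for i in 1 2 3; do python3 -m jog '[[[0.2,0,0,0.001,0],[0.2,0,0,0.001,0]]]' 10| grep -E "pos|op|ct_f"; done; python3 -c "from h import *; stand()"
```

```text
tool_pos: [0.5594, -0.0137, 0.0509]
contact_force: [-0.3, 0.5, 0.3]
opening: 0.0624
tool_pos: [0.5595, -0.0137, 0.0507]
contact_force: [-3.9, 0.7, 7.7]
opening: 0.0628
tool_pos: [0.5597, -0.0138, 0.0503]
contact_force: [-4.3, 0.1, 11.2]
opening: 0.0629
green 134 305.5 168.0 [10. 45.] 90.0 col from 150: [143, 146, 149, 150, 142, 123, 105, 97, 96, 95, 98, 106, 119, 112, 80, 45, 33, 42, 51, 56, 61, 72, 103, 135, 139, 122, 108, 105, 104, 104, 105, 101, 93, 89, 85]
```

Contact exactly where expected. Releasing and backing off.

```bash
python3 -m jog '[[[0.3,0,0,-0.0015,0],[0.4,0,0,-0.0015,0],[0.6,0,0,-0.0015,0],[0.8,0,0,-0.0015,0],[1,0,0,-0.0015,0]]]' 5| grep -E "pos|op|ct_f"
python3 -m jog '[[[1,0,0,0,0],[1,0,0,0,0],[1,0,0,0,0]]]'| grep -E "op|ct_f"
python3 -c "from h import *; stand()"
python3 -m jog '[[[1,0,0,-0.015,0],[1,0,0,-0.04,0],[1,0,0,-0.075,0],[1,0,0,-0.11,0],[1,0,0,-0.15,0]]]'| grep -E "pos|ct_f"
python3 -m jog '[[[1,0,0.04,-0.03,0],[1,0,0.08,-0.06,0],[1,0,0.12,-0.06,0],[1,0,0.16,-0.06,0],[1,0,0.2,-0.06,0]]]'| grep -E "time|pos|ct_f"
python3 - <<'E'
from h import *
stand(); im=robot.read_camera("side"); t=robot.read_camera("top")
cv2.imwrite("pics/f_side.png",im[:,:,::-1]);cv2.imwrite("pics/f_top.png",t[:,:,::-1])
from scipy.optimize import least_squares
for n,m in(("side",im.astype(int)),("top",t.astype(int))):
  g=((m[:,:,1]-m[:,:,0]>10)&(m[:,:,1]-m[:,:,2]>3)).astype(np.uint8)
  if n=="side": x0,y0,x1,y1=275,145,345,190
  else: x0,y0,x1,y1=335,160,400,230
  h=np.zeros_like(g);h[y0:y1,x0:x1]=g[y0:y1,x0:x1]; p=cv2.findNonZero(h)
  print(n,None if p is None else (len(p),cv2.minAreaRect(p)))
M=R.from_euler("ZY",[-1.685,-np.radians(15)]).as_matrix()
for xc in(-.001,.008,.017):
  for n in("side","top"):
    q=[M@np.array([xc+a,b,.03])+[.5625,-.012,.085] for a,b in((-.029,-.075),(.029,-.075),(.029,.075),(-.029,.075))]
    print(xc,n,proj(n,q).round(1).tolist(),proj(n,[np.mean(q,0)]).round(1))
# bystanders: change vs first picture
for n,m in(("side",im),("top",t)):
  d=np.abs(m.astype(int)[:,:,::-1]-cv2.imread(f"pics/{n}0.png").astype(int)).sum(2)>60
  k,_,st,_=cv2.connectedComponentsWithStats(d.astype(np.uint8)); print(n,[s[:5].tolist() for s in st[1:] if s[4]>12])
E
```

```text
tool_pos: [0.5593, -0.0138, 0.0499]
contact_force: [0.2, -0.1, 1.2]
opening: 0.0798
contact_force: [0.0, 0.4, 0.1]
opening: 0.0912
green 131 305.5 168.0 [10. 45.] 90.0 col from 150: [139, 146, 150, 150, 142, 123, 104, 97, 95, 95, 96, 106, 119, 111, 79, 45, 32, 43, 51, 54, 59, 71, 102, 132, 133, 118, 107, 104, 104, 105, 106, 101, 94, 87, 86]
tool_pos: [0.5584, -0.0136, 0.2007]
contact_force: [1.5, -0.8, 0.0]
time: 34.98
tool_pos: [0.5377, -0.2051, 0.2615]
contact_force: [0.9, 0.2, -0.5]
green 405 305.1 167.0 [44.1 10.7] 2.5 col from 150: [148, 149, 148, 148, 139, 120, 103, 96, 92, 93, 94, 95, 93, 74, 48, 33, 44, 67, 87, 95, 97, 102, 125, 155, 157, 131, 109, 103, 102, 110, 121, 117, 102, 90, 85]
side (428, ((305.52264404296875, 167.02490234375), (44.99663162231445, 10.749724388122559), 2.726311206817627))
top (589, ((365.7113037109375, 192.51516723632812), (43.36103820800781, 15.977885246276855), 86.98721313476562))
-0.001 side [[328.2, 176.3], [330.4, 164.2], [284.1, 162.1], [280.4, 173.9]] [[305.6 169. ]]
-0.001 top [[356.0, 216.6], [374.8, 215.2], [371.7, 168.7], [353.5, 170.7]] [[3
[... 564 characters left out ...]
36, 827], [298, 71, 25, 29, 421], [525, 92, 14, 17, 140], [451, 96, 16, 7, 86], [452, 106, 29, 34, 538], [452, 114, 152, 70, 4322], [494, 115, 25, 4, 46], [483, 131, 12, 5, 53], [463, 136, 12, 5, 37], [305, 147, 4, 4, 15], [503, 159, 11, 19, 117], [281, 161, 135, 84, 3957], [398, 169, 172, 202, 13835], [487, 175, 10, 3, 17], [277, 181, 12, 13, 99], [477, 181, 18, 8, 86], [279, 195, 10, 11, 72], [465, 200, 32, 9, 92], [279, 236, 63, 35, 1304], [328, 257, 10, 4, 31]]
top [[299, 90, 258, 310, 26980], [522, 117, 27, 14, 223], [552, 125, 8, 9, 50], [492, 178, 7, 5, 16], [258, 196, 17, 50, 553], [538, 198, 8, 10, 58], [125, 288, 203, 112, 11303], [450, 309, 102, 56, 1595], [116, 381, 32, 19, 271]]
```

Both cameras agree on the final pose: seat x about +7 mm, centred within 2 mm, square within 0.5°, flat, and the other things unchanged. Handing in.

```bash
python3 -m jog '[[[1,0,0,0,0],[1,0,0,0,0],[1,0,0,0,0]]]'| grep -E "time|ct_f"; python3 -c "
from h import *
stand(); print(robot.hand_in())"
```

```text
time: 35.38
contact_force: [0.1, -0.2, -0.2]
green 407 305.1 166.9 [44.1 10.7] 3.0 col from 150: [149, 148, 148, 147, 140, 121, 102, 95, 93, 93, 93, 95, 92, 75, 48, 29, 41, 64, 87, 95, 98, 102, 125, 155, 156, 132, 109, 103, 103, 111, 121, 117, 102, 89, 85]
the job is handed in; nothing more can be done
None
```

I handed the job in at 35.4 s: the module was leaned and let go on the steep rails, then laid circuit side up on the low-sloped rails (flat, centred within about 2 mm, about 8 mm clear of the lips, by the cameras); the first lay-down there tipped it upright, so I leaned it flat and took it across its width again, and the camera images show no sign that anything else on the bench moved.

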